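# Start the bench pin's fixing screw with a nut driver

## Task

Take the green nut driver out of its wooden stand, put its socket on the steel hex-head screw that stands proud in the sawing board, and, pressing down firmly but not brutally while turning clockwise, make the screw bite and cut its first thread until it has gone in at least 6 mm and holds there by itself. Then put the nut driver back upright in its stand; drive the screw only with the tool and leave the fretsaw, the jar and the plywood offcut where they are.

Things in the scene. Friction and masses are not known exactly. Their poses are not given: they have to be found in the camera images.
- pin: Bench pin: pale wooden sawing board, 125 x 110 mm and 26 mm thick, with a notch open to its +x edge, 38 mm wide; fixed to the bench, does not move. Origin on the bench under it, z up. The screw stands at (-30, 0) mm of this frame; the two small flat screws near the +x end are already home.
- screw_head (a point): Centre of the flat top of the steel self-tapping screw's hexagonal head; z up. Head 16 mm across flats and 8 mm high over a thin 23 mm flange, its top edge bevelled 2.2 mm; this point's x axis points to a corner of the hexagon (a red tick marks that corner) and turns with the screw. At the start the top is 50 mm above the bench (flange underside 16 mm above the board). The screw is already upright in its pilot hole and cannot tip.
- sink (a joint): Depth of the screw in the board, m: 0 at the start, 0.0085 at most. The wood pushes it up with about 7 N plus 2 N per mm; until the thread holds it springs right back when let go. It must be pressed in 3 to 5 mm (13 to 18 N) and kept there while turned for the thread to catch; before turning it meets hard wood at 3 to 4 mm. Pressed under 2.5 mm it only spins or sticks.
- screw (a joint): Turn of the screw, rad, clockwise from above positive; starts between -0.2 and 0.2. Under the push the thread catches at about 0.45 (if missed, every 2.09 further) at 4 mm depth; from there the very coarse thread draws the screw in 2.6 mm per rad, push or no push (0.1 to 0.3 Nm), and holds it at that depth; pressing harder pushes it a little deeper than the thread holds.
- driver: Nut driver, 150 mm long, 160 g, standing upright in the stand at the start. Origin at the centre of the socket's open lower end, z up along the tool to the top of the handle. Handle: green square bar 24 x 24 mm from z = 60 to 150 mm, its faces square to this frame's x and y. Steel shaft 10 mm thick from z = 21 to 60 mm. Socket from z = 0 to 21 mm, 27 mm over its corners, with a hexagonal hole 17.2 mm across flats and 9 mm deep from below, a corner of the hole towards x.
- socket (a point): Centre of the floor of the driver's hexagonal hole, 9 mm above its open end; axes as driver. It lies on screw_head when the socket is fully on. Screw and board are damaged if driver and screw press on one another with over 35 N (push and turning contact together; keep the push under 22 N). Turning back while still pressing can unscrew the screw: take the push off first.
- stand: Dark wooden stand for the driver, 80 x 80 x 40 mm, fixed. Origin on the bench under its centre, z up. In the middle of its top a round pocket of 31 mm diameter, 30 mm deep (floor 10 mm above the bench), its mouth bevelled 2 mm.
- fretsaw: Fretsaw with a black bar frame about 280 x 100 mm, lying flat, 14 mm high, wooden handle 22 mm thick; origin on the bench on the blade line, midway. To be left alone.
- jar: Amber jar, 64 mm diameter, 85 mm tall, origin at the centre of its foot. To be left alone.
- offcut: Flat piece of plywood, 100 x 70 x 12 mm, origin under its centre. To be left alone.
Not all that is in view belongs to the job. There is more than one size of the stand; the one meant has the size given above. Of the things that look like the driver, the larger one is meant.

How it is judged:
By the outcome, as a careful person would: the job done as asked, in the order asked, and still so for the second after the job is handed in, with the robot touching nothing.
It also fails if it takes over 61 s, if anything falls off the work surface, if the arm or the gripper's body presses on something with over 40 N, if the wrist force passes 120 N, or if a joint passes its speed limit or range.

## Robot

A 7-joint arm with a two-finger parallel gripper is mounted at the origin on the work surface. World frame = base frame: x ahead of the robot, y to its left, z up, the work surface at z = 0. Lengths are in m, angles in rad, forces in N, time in s.
With the tool pointing down it reaches from about 0.4 to 0.85 m from the base axis. Payload 10.4 kg.
Tool frame: the origin (TCP) lies on the mounting face of the last link; the fingertips stand 182 mm ahead of it and the grasp point (between the pads) lies 164 mm ahead of it (arm.grasp_offset is the distance from the TCP to the grasp point, in m); z points along the fingers, y is the direction in which the jaws open and shut (so a half turn about z gives the same grasp; the last joint's range is limited). The gripper opens to 87 mm and grips with 3 to 60 N. Pads are 19 mm wide; open, the fingers measure 117 mm over their backs; the gripper's body (75 mm by 190 mm) begins 51 mm behind the grasp point.
Start: joints at [-1.216, 0.332, -0.065, 1.46, 0.022, 1.35, -0.088], TCP at [0.231, 0.581, 0.405] pointing down, gripper open.
Joint ranges: [-2.6, 2.6], [-0.5, 2.12], [-1.47, 1.34], [0.16, 2.42], [-1.27, 4.41], [0.06, 2.06], [-2.6, 2.6]. Speed limits (rad/s): [2.22, 2.22, 2.79, 2.79, 3.14, 3.14, 3.14].

## Interface

Orientations are given as a unit quaternion [x, y, z, w].
In Python, from workcell import arm gives the robot as it stands.
- The arm moves only by the tool send_rows, never from a script. Its argument "steps" is a list of rows, each a list of 3 entries, a list of its own where there are three numbers: the shift along the tool's x, y, z in cm, then the turn about the tool's z in degrees, then the closure, from -1 (fully open) to 1 (shut). In form: [[[x, y, z], yaw, jaw], ...]. A call has exactly 8 rows; each row is the pose to reach, as a shift and turn from the pose commanded when the call began, along the tool's axes at that moment; what a row does not reach only later rows make up. A row lasts 1/10 s, in which the tool goes at most 50 mm and 8.59 degrees, less where a joint would pass 70% of its speed; a pose out of reach is approached as far as the arm can. A call with a gripper value outside its range is refused whole. The fingers move at their own pace and stop on an object; "squeeze" is the grip in N (left out, the last holds). Time passes only in rows, so rows that repeat a pose let the fingers close, or fill a call up. It gives the time, the measured TCP pose, the force and the opening at its end, in the units of the state.
- arm.sense(): the state, without advancing time (a new reading comes with each control period).
- arm.camera(name): name is "scene" or "top"; returns a dict with "color" (400x640x3 uint8, blue, green, red), "fx", "fy", "cx", "cy" (pixels), "pose" (4x4, takes a point from camera to world coordinates). Camera axes: x right, y up, looking along -z (the intrinsics and any distortion apply to the point x, -y, -z); pixel columns grow to the right and rows downward; lengths in m; the calibration is good to about 2 mm. A picture is of the moment at which its call begins. There is no depth.
- arm.finish_job(): hands the job in, once; it reports no verdict.
Trained networks look in the newest picture that a camera, given by its name, has taken for a name from the list of things; names that differ only in an ending like _2 or _b are one class to them, and where a whole thing is asked for, a point or a joint stands for the part that bears it (a point fixed in the world has none). Each returns a list of dicts, best first, with "score" (0 to 1); they miss things now and then, are a little off and sometimes report something else, mostly with a low value. They report only what shows in the picture. A call takes as long as a camera call. They do not tell look-alikes from the thing itself.
- arm.cut_out(name, camera): "region" (400x640 bool, what is visible of it) and "uv" ([column, row] in pixels, amid what is visible of it).
The state is a dict: "time_s": time; "q": joint angles; "joint_vel": joint speeds; "joint_efforts": joint torques, N m; "position": TCP position; "eef_rot": TCP orientation; "wrist_force": force on the tool from outside, world axes, zero at the start; "torque": the same for the moment, N m; "gripper_width": finger opening in m.
Only numpy, scipy, OpenCV 4.12 (cv2) and the standard library are available. Lean on these libraries where they do the work, as an engineer would, in place of code of your own. Each camera call takes 0.05 s, during which the arm holds its last target.

## Working session

There is one attempt and no reset: what is moved stays moved. The work goes in short steps, Python scripts to look and compute and a tool call to move; the robot and the scene stay as the last step left them, time stands still between calls to the robot, and variables do not carry over. Pictures are saved under pics/ and viewed, and the job is handed in when it is done.

Besides the shell and the picture viewer there is one more tool, called after "Emit:" by a JSON object that holds its "op" and its "data". send_rows: Moves the arm, as the interface text tells. Its arguments: {"type":"object","properties":{"steps":{"type":"array","items":{"type":"array"}},"squeeze":{"type":"number"}},"required":["steps"]}

```bash
ls -la; mkdir -p pics; python3 - <<'E'
from workcell import arm
import cv2, numpy as np
np.set_printoptions(precision=4,suppress=True)
print(arm.sense())
for n in ("scene","top"):
    c=arm.camera(n); cv2.imwrite(f"pics/{n}0.png",c["color"]); print(n,c["fx"],c["fy"],c["cx"],c["cy"],c["pose"],[k for k in c])
    np.savez(f"{n}0.npz",color=c["color"],pose=c["pose"],K=[c["fx"],c["fy"],c["cx"],c["cy"]])
    for t in ("pin","screw_head","driver","stand","jar","offcut","fretsaw"):
        for r in arm.cut_out(t,n): print(t,round(r["score"],2),r["uv"],r["region"].sum())
E
```

```text
total 12
drwxr-xr-x  3 agent agent 4096 Dec  7 14:15 .
drwxr-xr-x 23 root  root  4096 Dec  7 14:15 ..
drwxr-xr-x  2 agent agent 4096 Dec  7 14:15 pics
{'time_s': 0.0, 'q': array([-1.2156,  0.3329, -0.0647,  1.461 ,  0.0216,  1.3499, -0.0885]), 'joint_vel': array([-0.0015, -0.0003,  0.0008, -0.    , -0.0014,  0.    , -0.0018]), 'joint_efforts': array([ -0.0001, -62.3266,   0.0247, -38.9894,  -0.0613,   0.0401,
         0.0002]), 'position': array([0.2305, 0.5808, 0.4039]), 'eef_rot': array([ 0.1878,  0.9822, -0.0007, -0.0001]), 'wrist_force': array([-1.1784, -0.222 ,  1.2908]), 'torque': array([ 0.0158, -0.0281, -0.0074]), 'gripper_width': 0.08698527970176213}
scene 385.29089767606416 385.29089767606416 316.1927055768775 203.2876959692467 [[-0.5386 -0.4837  0.6899  1.0224]
 [ 0.8425 -0.3003  0.4472  0.2336]
 [-0.0091  0.8221  0.5693  0.448 ]
 [ 0.      0.      0.      1.    ]] ['color', 'fx', 'fy', 'cx', 'cy', 'pose']
pin 0.81 [433.5, 245.8] 3826
pin 0.65 [147.0, 324.7] 2851
driver 0.76 [272.3, 220.8] 769
driver 0.72 [296.9, 168.4] 946
stand 0.91 [305.3, 213.1] 1716
stand 0.83 [342.0, 167.8] 2964
stand 0.68 [249.2, 171.9] 3200
jar 0.92 [327.9, 303.9] 3124
jar 0.36 [435.2, 218.7] 122
offcut 0.89 [412.6, 199.2] 1119
fretsaw 0.66 [149.3, 324.7] 2947
top 369.3037658961331 369.3037658961331 318.068246488288 202.59071539892318 [[-0.007   0.9856 -0.1692  0.4492]
 [-0.9997 -0.0028  0.0255 -0.044 ]
 [ 0.0247  0.1693  0.9853  0.7152]
 [ 0.      0.      0.      1.    ]] ['color', 'fx', 'fy', 'cx', 'cy', 'pose']
pin 0.89 [222.6, 244.1] 3822
screw_head 0.74 [409.2, 85.2] 1938
screw_head 0.47 [219.4, 255.5] 111
driver 0.89 [354.9, 209.2] 385
driver 0.74 [333.6, 156.2] 322
stand 0.8 [344.1, 220.8] 1404
stand 0.78 [438.8, 243.0] 4634
stand 0.6 [354.1, 316.8] 4776
jar 0.56 [257.2, 121.2] 1284
jar 0.28 [221.2, 255.4] 118
offcut 0.7 [261.9, 313.2] 2116
fretsaw 0.91 [405.5, 85.0] 1860
```

View pics/scene0.png

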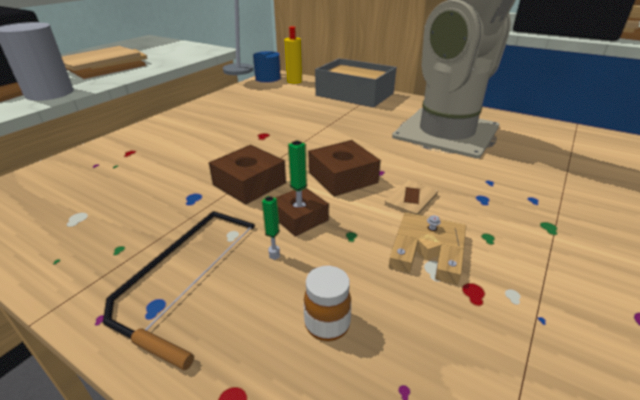

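View pics/top0.png

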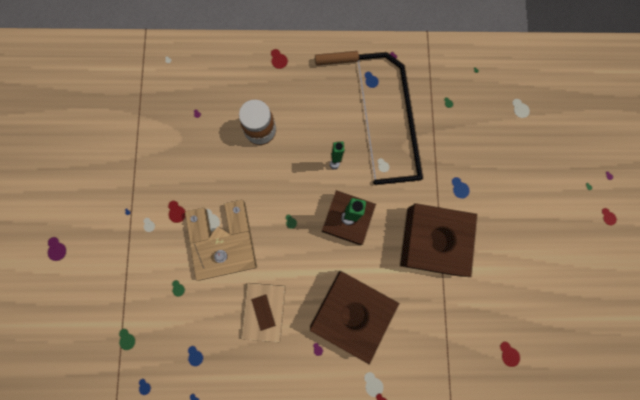

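The scene shows the tall green driver in the small stand (scene 297,168; top 355,209), a smaller look-alike on the bench (scene 272,220; top 334,156), two larger dark stands (top 439,243 and 354,317), and the pin with its screw (top 220,256; scene 433,222). I'll enlarge the candidates.

```bash
python3 - <<'E'
import cv2,numpy as np
s=cv2.imread("pics/scene0.png");t=cv2.imread("pics/top0.png")
z=lambda im,x,y,w,h,k:cv2.resize(im[y:y+h,x:x+w],None,fx=k,fy=k,interpolation=cv2.INTER_CUBIC)
a=np.vstack([np.hstack([z(s,240,130,100,75,4),z(t,300,140,100,75,4)]),np.hstack([z(s,380,190,100,75,4),z(t,175,190,100,75,4)])])
cv2.imwrite("pics/crop0.png",a)
cv2.imwrite("pics/crop1.png",np.hstack([z(s,240,190,100,75,4),z(t,300,180,100,75,4)]))
E
```

```text
(no output)
```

View pics/crop0.png

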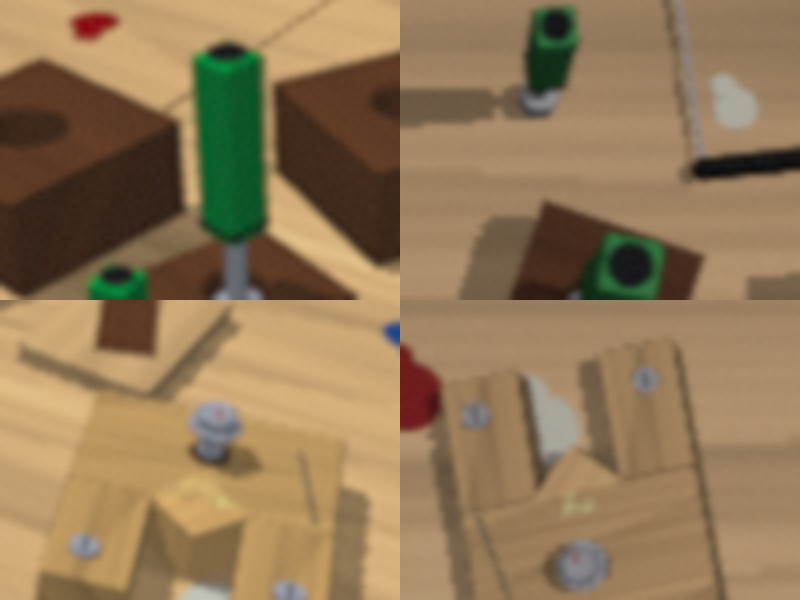

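View pics/crop1.png

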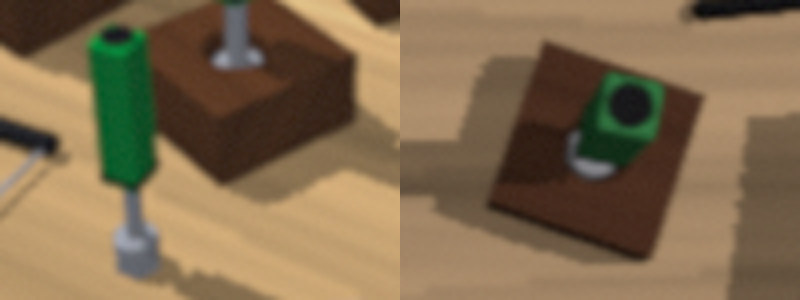

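Confirmed: the larger driver (scene 297,168; top 355,209) stands in the smallest dark block. The green one on the bench (scene 272,220) is clearly smaller, so it is the look-alike. I'll enlarge further for measuring.

```bash
cat > h.py <<'E'
import numpy as np,cv2
from scipy.optimize import least_squares
np.set_printoptions(precision=4,suppress=True)
def load(n):
    d=np.load(n); return dict(color=d["color"],pose=d["pose"],K=d["K"])
def proj(c,P):
    P=np.atleast_2d(P); q=(P-c["pose"][:3,3])@c["pose"][:3,:3]; fx,fy,cx,cy=c["K"]
    return np.stack([cx+fx*q[:,0]/-q[:,2], cy-fy*q[:,1]/-q[:,2]],1)
def tri(cs,uvs):
    A=[];b=[]
    for c,uv in zip(cs,uvs):
        fx,fy,cx,cy=c["K"]; d=c["pose"][:3,:3]@np.array([(uv[0]-cx)/fx,-(uv[1]-cy)/fy,-1]); d/=np.linalg.norm(d)
        M=np.eye(3)-np.outer(d,d); A.append(M); b.append(M@c["pose"][:3,3])
    X=np.linalg.lstsq(np.vstack(A),np.hstack(b),rcond=None)[0]
    return X,[proj(c,X)[0]-uv for c,uv in zip(cs,uvs)]
def onz(c,uv,z):
    fx,fy,cx,cy=c["K"]; d=c["pose"][:3,:3]@np.array([(uv[0]-cx)/fx,-(uv[1]-cy)/fy,-1]); o=c["pose"][:3,3]
    return o+d*(z-o[2])/d[2]
def crop(im,x,y,w,h,k):
    o=cv2.resize(im[y:y+h,x:x+w],None,fx=k,fy=k,interpolation=cv2.INTER_CUBIC)
    for i in range(0,w,5): cv2.putText(o,str(x+i),(i*k+k//2-8,8),0,.3,(0,0,255),1); cv2.line(o,(i*k+k//2,10),(i*k+k//2,14),(0,0,255),1)
    for j in range(5,h,5): cv2.putText(o,str(y+j),(0,j*k+k//2+3),0,.3,(0,0,255),1)
    return o
def snap(tag):
    from workcell import arm
    out=[]
    for n in ("scene","top"):
        c=arm.camera(n); d=dict(color=c["color"],pose=c["pose"],K=np.array([c["fx"],c["fy"],c["cx"],c["cy"]]))
        np.savez(f"{n}{tag}.npz",**d); out.append(d)
    return out
def box(x,y,yaw,z0,z1,a,b):
    c,s=np.cos(yaw),np.sin(yaw);R=np.array([[c,-s],[s,c]])
    q=np.array([[1,1],[-1,1],[-1,-1],[1,-1]])*[a/2,b/2]@R.T+[x,y]
    return np.vstack([np.c_[q,np.full(4,z)] for z in (z0,z1)])
def circ(x,y,z,r,n=24,ph=0):
    t=np.arange(n)*2*np.pi/n+ph; return np.c_[x+r*np.cos(t),y+r*np.sin(t),np.full(n,z)]
def draw(im,c,P,x,y,k,closed=True,col=(0,255,255)):
    p=((proj(c,P)-[x,y]+.5)*k).astype(np.int32); cv2.polylines(im,[p.reshape(-1,1,2)],closed,col,1)
E
python3 - <<'E'
from h import *
S=load("scene0.npz");T=load("top0.npz")
cv2.imwrite("pics/c2.png",np.hstack([crop(S["color"],275,135,50,75,8),crop(T["color"],320,185,50,75,8)]))
cv2.imwrite("pics/c3.png",np.hstack([crop(S["color"],410,205,50,60,8),crop(T["color"],200,225,50,60,8)]))
E
```

```text
(no output)
```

View pics/c2.png

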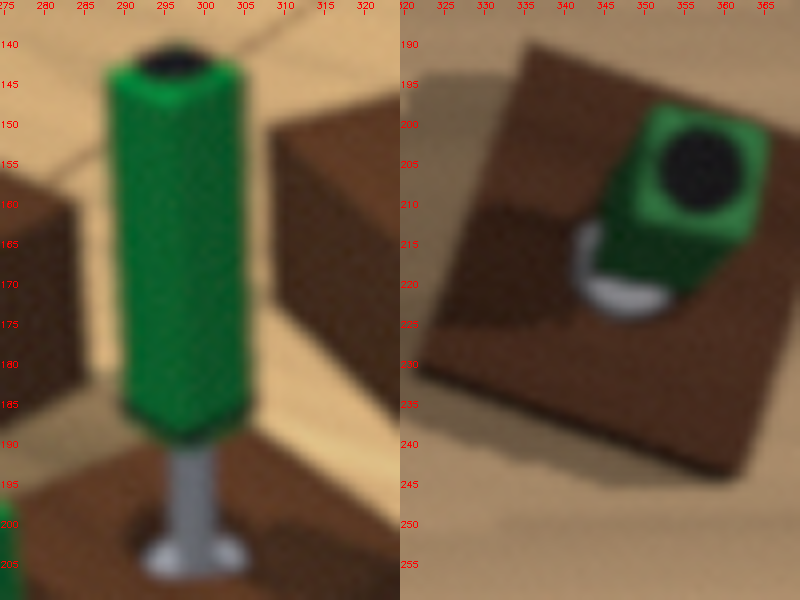

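View pics/c3.png

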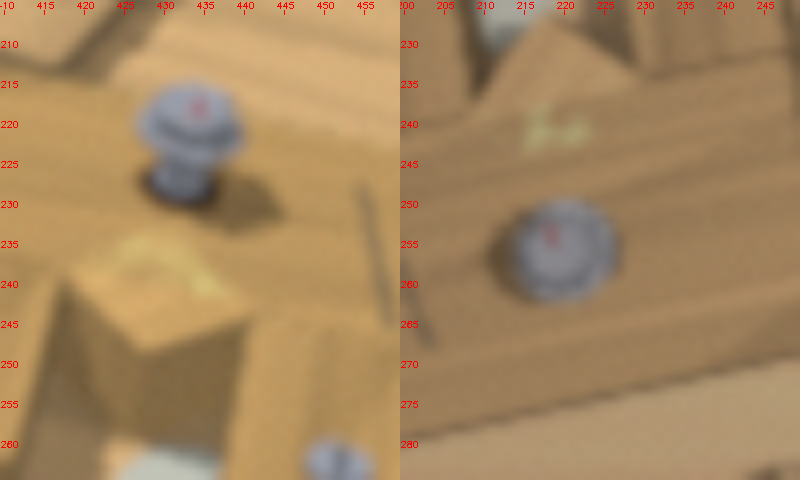

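```bash
python3 - <<'E'
from h import *
S=load("scene0.npz");T=load("top0.npz")
for n,a,b in [("handletop",(296.3,142.4),(357.3,205.5)),("handle corners E?",(288.3,143.7),(364.3,200.3)),("hd",(296.3,147.5),(351.0,197.5)),
  ("tick",(434.3,218.2),(218.8,254.0)),("headc",(433.2,217.0),(220.0,255.3)),
  ("pinL",(474.5,0),(0,0))][:5]:
    X,r=tri((S,T),(a,b)); print(n,X,np.round(r,1))
# stand fit from top corners
st=np.array([(335.6,190.2),(322,231.5),(362.2,244.7),(376.0,203.5)])
print("stand corners z.04",np.array([onz(T,u,.04) for u in st]))
X=np.array([onz(T,u,.04) for u in st]); print(X.mean(0),[np.linalg.norm(X[i]-X[i-1]) for i in range(4)])
# handle top corners from top cam at z=.16
h=np.array([(352.2,197.7),(366,200.5),(363.3,214.3),(349.3,211.5)])
X=np.array([onz(T,u,.16) for u in h]); print(X,X.mean(0),[np.linalg.norm(X[i]-X[i-1]) for i in range(4)])
for i in range(4): d=X[i]-X[i-1]; print(np.degrees(np.arctan2(d[1],d[0])))
E
```

```text
handletop [ 0.5396 -0.1181  0.1612] [[-0. -0.]
 [-0.  0.]]
handle corners E? [ 0.5479 -0.1292  0.1594] [[-0.1 -0. ]
 [-0.1  0.1]]
hd [ 0.5525 -0.1091  0.1594] [[ 0.1  0. ]
 [ 0.1 -0. ]]
tick [0.4712 0.1162 0.0498] [[-0.4  0. ]
 [-0.3  0.1]]
headc [0.469  0.1137 0.05  ] [[-0.2  0. ]
 [-0.2  0.1]]
stand corners z.04 [[ 0.5885 -0.0944  0.04  ]
 [ 0.5114 -0.0683  0.04  ]
 [ 0.4869 -0.1415  0.04  ]
 [ 0.5631 -0.1693  0.04  ]]
[ 0.5375 -0.1184  0.04  ] [np.float64(0.07915427546196807), np.float64(0.08143923159431216), np.float64(0.0771855987864107), np.float64(0.08112785160301021)]
[[ 0.552  -0.1107  0.16  ]
 [ 0.5476 -0.1318  0.16  ]
 [ 0.5262 -0.1271  0.16  ]
 [ 0.5306 -0.1058  0.16  ]] [ 0.5391 -0.1189  0.16  ] [np.float64(0.021915377917213267), np.float64(0.021558565151482568), np.float64(0.021843331644618203), np.float64(0.021715698579721287)]
-12.955742613628026
-101.81761132809942
167.45243329548856
78.36574901666239
```

Driver axis at (0.539, -0.119), top z 0.160 (agrees with 10 + 150 mm), and the stand measures 80 mm. Screw head at (0.469, 0.114, 0.050), as the text says. Moving over the driver.

```bash
cat >> h.py <<'E'
from scipy.spatial.transform import Rotation as Ro
def want(p,yawy=None):
    """shift (cm, tool axes) from the measured pose; yawy = wanted world angle (deg) of tool y"""
    from workcell import arm
    s=arm.sense(); R=Ro.from_quat(s["eef_rot"]).as_matrix()
    a=np.degrees(np.arctan2(R[1,1],R[0,1]))
    print("t",round(s["time_s"],2),"pos",s["position"],"y-ang",round(a,2),"zaxis",R[:,2],"q",s["q"],"F",s["wrist_force"],"M",s["torque"],"w",round(s["gripper_width"],4))
    if p is not None: print("shift cm",R.T@(np.array(p)-s["position"])*100, "yaw", None if yawy is None else (a-yawy+180)%360-180)
E
python3 -c "
from h import *
want((.5388,-.1187,.404),77.7)"
```

```text
t 0.8 pos [0.2305 0.5809 0.4048] y-ang 68.35 zaxis [ 0.0001  0.0001 -1.    ] q [-1.2156  0.3322 -0.0647  1.4601  0.0216  1.3499 -0.0885] F [-0.3534  0.1713 -0.0051] M [-0.0268  0.0149 -0.0553] w 0.0871
shift cm [-54.4588 -53.6573   0.077 ] yaw -9.345943042702345
```

Emit:
{"op": "send_rows", "data": {"steps": [[[-54.5,-53.7,0],-9.3,-1],[[-54.5,-53.7,0],-9.3,-1],[[-54.5,-53.7,0],-9.3,-1],[[-54.5,-53.7,0],-9.3,-1],[[-54.5,-53.7,0],-9.3,-1],[[-54.5,-53.7,0],-9.3,-1],[[-54.5,-53.7,0],-9.3,-1],[[-54.5,-53.7,0],-9.3,-1]], "squeeze": 10}}

```text
time_s: 1.6
position: [0.3922, 0.2128, 0.4051]
eef_rot: [0.108, 0.994, 0.001, 0.0]
wrist_force: [0.9, 0.6, 0.3]
gripper_width: 0.087
```

```bash
python3 -c "
from h import *
want((.5388,-.1187,.404),77.7)"
```

```text
t 1.6 pos [0.3922 0.2128 0.4051] y-ang 77.66 zaxis [ 0.0006  0.001  -1.    ] q [-0.7967 -0.0753  0.1885  1.9142  0.0142  1.3003  0.7429] F [0.8643 0.6124 0.2992] M [ 0.0232 -0.0291 -0.0372] w 0.087
shift cm [-21.4092 -29.2508   0.0868] yaw -0.04290352250598062
```

Emit:
{"op": "send_rows", "data": {"steps": [[[-21.4,-29.3,0],0,-1],[[-21.4,-29.3,0],0,-1],[[-21.4,-29.3,0],0,-1],[[-21.4,-29.3,0],0,-1],[[-21.4,-29.3,0],0,-1],[[-21.4,-29.3,0],0,-1],[[-21.4,-29.3,0],0,-1],[[-21.4,-29.3,0],0,-1]]}}

```text
time_s: 2.4
position: [0.5386, -0.1224, 0.405]
eef_rot: [0.11, 0.994, -0.001, 0.001]
wrist_force: [-0.5, 1.0, 0.6]
gripper_width: 0.0873
```

```bash
python3 -c "
from h import *
want((.5388,-.1187,.289),77.7)
S,T=snap(1)
cv2.imwrite('pics/s1.png',np.hstack([S['color'][80:330,180:500],T['color'][80:330,180:500]]))"
```

```text
t 2.4 pos [ 0.5386 -0.1224  0.405 ] y-ang 77.31 zaxis [ 0.0009 -0.0026 -1.    ] q [-0.4     0.1817  0.6148  1.6859 -0.1057  1.3068  1.5839] F [-0.4727  0.9909  0.5878] M [0.0207 0.0149 0.0385] w 0.0873
shift cm [ 0.08    0.3945 11.5986] yaw -0.38671264493956414
```

View pics/s1.png

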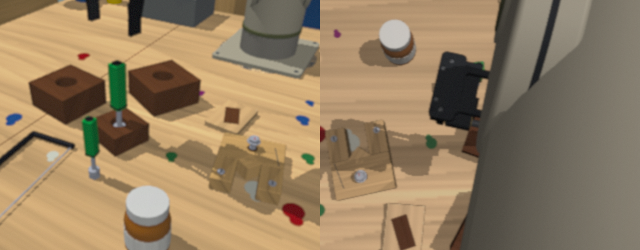

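The gripper stands over the driver (scene crop 117,85). The arm hides the driver from the top camera now. I'll check settling, then descend.

```bash
python3 -c "
from h import *
want((.5388,-.1187,.289),77.7)"
```

```text
t 2.5 pos [ 0.5384 -0.1195  0.4046] y-ang 77.41 zaxis [-0.0002 -0.0013 -1.    ] q [-0.4023  0.18    0.6111  1.6879 -0.1052  1.3071  1.5799] F [-0.4913  0.398   0.2785] M [ 0.0624  0.0212 -0.016 ] w 0.0869
shift cm [-0.0246  0.1053 11.5594] yaw -0.2879220185388931
```

Emit:
{"op": "send_rows", "data": {"steps": [[[0,0,3],0,-1],[[0,0,6],0,-1],[[0,0,8],0,-1],[[0,0,9.5],0,-1],[[0,0,10.5],0,-1],[[0,0,11.2],0,-1],[[0,0,11.5],0,-1],[[0,0,11.5],0,-1]]}}

```text
time_s: 3.3
position: [0.5383, -0.117, 0.2899]
eef_rot: [0.107, 0.994, 0.0, 0.0]
wrist_force: [-0.0, -0.2, -0.2]
gripper_width: 0.0872
```

```bash
python3 -c "
from h import *
want((.5388,-.1187,.289),77.7)
S,T=snap(2)
want(None)
cv2.imwrite('pics/s2.png',crop(S['color'],250,100,100,120,5))"
```

```text
t 3.3 pos [ 0.5383 -0.117   0.2899] y-ang 77.66 zaxis [ 0.0004  0.0001 -1.    ] q [-0.3716  0.2924  0.5874  1.8252 -0.1826  1.0775  1.6386] F [-0.0206 -0.1725 -0.218 ] M [0.045  0.0202 0.0406] w 0.0872
shift cm [-0.0807 -0.1562  0.0935] yaw -0.03995729191802866
t 3.4 pos [ 0.5384 -0.1172  0.2903] y-ang 77.65 zaxis [ 0.0009  0.0001 -1.    ] q [-0.3715  0.292   0.5877  1.8248 -0.1825  1.0778  1.6386] F [ 0.783  -0.2438  0.8125] M [0.0427 0.0154 0.0302] w 0.0871
```

View pics/s2.png

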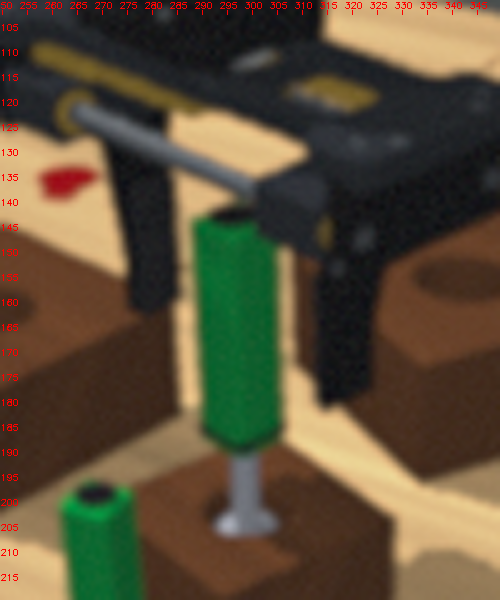

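The fingers straddle the handle (column 295, rows 143–188). Closing now.

Emit:
{"op": "send_rows", "data": {"steps": [[[-0.05,-0.15,0.1],0,-1],[[-0.05,-0.15,0.1],0,1],[[-0.05,-0.15,0.1],0,1],[[-0.05,-0.15,0.1],0,1],[[-0.05,-0.15,0.1],0,1],[[-0.05,-0.15,0.1],0,1],[[-0.05,-0.15,0.1],0,1],[[-0.05,-0.15,0.1],0,1]], "squeeze": 12}}

```text
time_s: 4.2
position: [0.5384, -0.1186, 0.2887]
eef_rot: [0.108, 0.994, 0.0, -0.0]
wrist_force: [-0.3, 0.3, 0.2]
gripper_width: 0.039
```

Emit:
{"op": "send_rows", "data": {"steps": [[[0,0,0],0,1],[[0,0,0],0,1],[[0,0,0],0,1],[[0,0,0],0,1],[[0,0,-0.3],0,1],[[0,0,-0.6],0,1],[[0,0,-0.8],0,1],[[0,0,-1],0,1]], "squeeze": 50}}

```text
time_s: 5.0
position: [0.5384, -0.1187, 0.299]
eef_rot: [0.108, 0.994, 0.0, 0.0]
wrist_force: [-0.4, 0.2, -2.9]
gripper_width: 0.0239
```

```bash
python3 -c "
from h import *
want(None)"
```

```text
t 5.0 pos [ 0.5384 -0.1187  0.299 ] y-ang 77.65 zaxis [ 0.0002  0.0001 -1.    ] q [-0.3726  0.2824  0.5912  1.8156 -0.1757  1.0958  1.6363] F [-0.3564  0.1991 -2.8611] M [ 0.0245  0.0254 -0.034 ] w 0.0239
```

Emit:
{"op": "send_rows", "data": {"steps": [[[0,0,-1.5],0,1],[[0,0,-3],0,1],[[0,0,-4.5],0,1],[[0,0,-6],0,1],[[0,0,-7],0,1],[[0,0,-7.5],0,1],[[0,0,-8],0,1],[[0,0,-8],0,1]]}}

```text
time_s: 5.8
position: [0.5384, -0.1187, 0.3791]
eef_rot: [0.108, 0.994, 0.0, 0.0]
wrist_force: [0.4, 0.3, -1.5]
gripper_width: 0.0235
```

```bash
python3 -c "
from h import *
S,T=snap(3)
want((.469,.1137,.3537),77.7)
a=crop(S['color'],270,80,50,75,8); b=crop(T['color'],330,150,50,75,8)
cv2.imwrite('pics/s3.png',np.hstack([a,b]))"
```

```text
t 5.9 pos [ 0.5383 -0.1186  0.3783] y-ang 77.65 zaxis [-0.0006  0.0001 -1.    ] q [-0.3982  0.2     0.6084  1.7246 -0.1197  1.2549  1.5935] F [ 0.0852 -0.284  -1.4056] M [-0.0266  0.0359 -0.0112] w 0.0239
shift cm [11.7347 21.2136  2.4681] yaw -0.047518250785913096
```

View pics/s3.png

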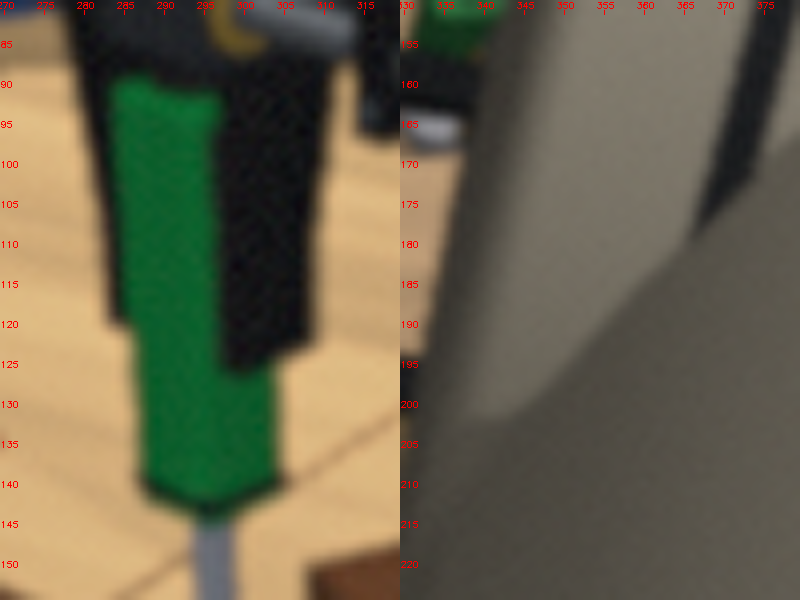

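Held straight, but the crop missed the socket. I'll look lower and overlay both corner hypotheses.

```bash
cat >> h.py <<'E'
def ov_driver(im,c,x,y,k,ox,oy,oz,yaw,col=(0,255,255)):
    for z in (oz,oz+.021): draw(im,c,circ(ox,oy,z,.0135,6,yaw),x,y,k,True,col)
    P=circ(ox,oy,oz,.0135,6,yaw);Q=circ(ox,oy,oz+.021,.0135,6,yaw)
    for a,b in zip(P,Q): draw(im,c,np.array([a,b]),x,y,k,False,col)
E
python3 -c "
from h import *
S=load('scene3.npz')
o=(.5383,-.1186,.3788-.2787)
ims=[]
for i,y in enumerate((None,77.7,-12.3)):
    a=crop(S['color'],270,135,50,50,8) if i<1 else cv2.resize(S['color'][145:175,280:315],None,fx=10,fy=10,interpolation=cv2.INTER_CUBIC)
    if i>0: ov_driver(a,S,280,145,10,*o,np.radians(y))
    a=cv2.copyMakeBorder(a,0,max(0,400-a.shape[0]),0,0,0)
    ims.append(a)
cv2.imwrite('pics/s4.png',ims[0]); cv2.imwrite('pics/s5.png',np.hstack(ims[1:]))"
```

```text
(no output)
```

View pics/s4.png

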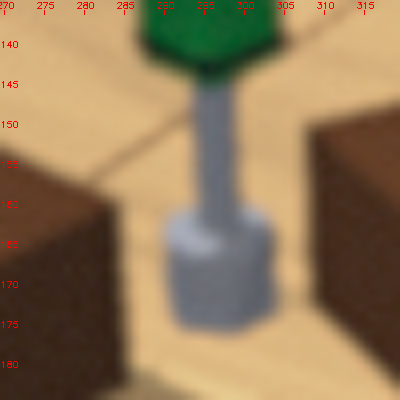

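View pics/s5.png

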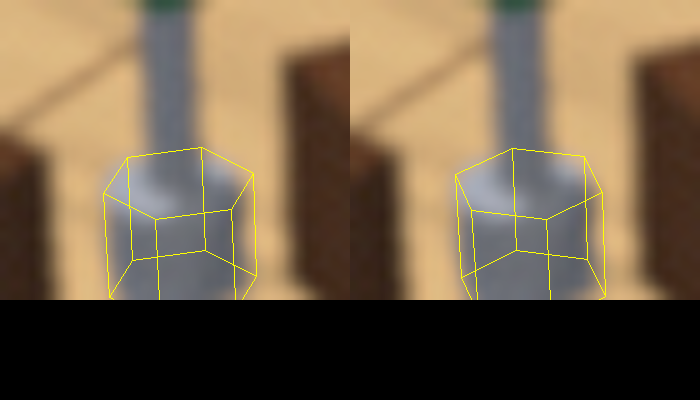

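```bash
python3 -c "
from h import *
S=load('scene3.npz')
ims=[]
for i,y in enumerate((None,77.7,-12.3)):
    a=cv2.resize(S['color'][155:181,285:310],None,fx=10,fy=10,interpolation=cv2.INTER_LANCZOS4)
    a=np.clip((a.astype(float)-70)*1.9,0,255).astype(np.uint8)
    a=a.copy()
    if y: ov_driver(a,S,285,155,10,.5383,-.1186-.001,.0995,np.radians(y))
    ims.append(a)
o=np.hstack(ims);cv2.imwrite('pics/s6.png',o)"
```

```text
(no output)
```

View pics/s6.png

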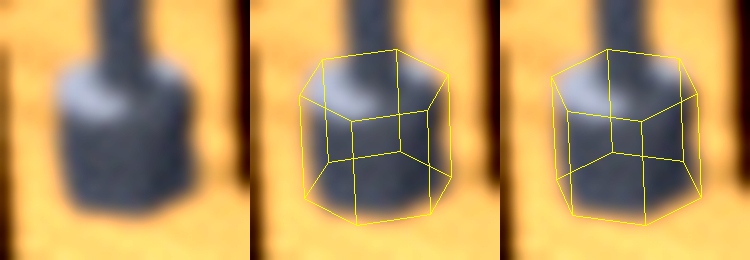

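```bash
python3 - <<'E'
from h import *
S=load('scene3.npz'); im=S['color'].astype(float)
sat=im.max(2)-im.min(2)
m=np.zeros((400,640),bool); m[159:181,284:310]=(sat<60)[159:181,284:310]
k=8
M=cv2.resize(m[150:185,280:315].astype(np.float32),None,fx=k,fy=k,interpolation=cv2.INTER_LINEAR)
sil=cv2.resize(np.where(True,sat,0)[150:185,280:315].astype(np.float32),None,fx=k,fy=k,interpolation=cv2.INTER_CUBIC)<55
sil[:9*k]=0
def ren(ox,oy,oz,yaw):
    P=np.vstack([circ(ox,oy,z,.0135,6,yaw) for z in (oz,oz+.021)])
    h=cv2.convexHull(((proj(S,P)-[280,150]+.5)*k).astype(np.int32)); o=np.zeros(sil.shape,np.uint8); cv2.fillPoly(o,[h],1)
    P=np.vstack([circ(ox,oy,z,.005,12) for z in (oz+.021,oz+.06)]); h=cv2.convexHull(((proj(S,P)-[280,150]+.5)*k).astype(np.int32)); cv2.fillPoly(o,[h],1)
    o[:9*k]=0; return o>0
for yd in range(-42,18,6):
    b=(0,)
    for dy in np.arange(-.004,.003,.0005):
        for dz in np.arange(-.003,.006,.0005):
            r=ren(.5383,-.1186+dy,.1001+dz,np.radians(yd)); s=(r&sil).sum()/(r|sil).sum()
            if s>b[0]: b=(s,dy,dz)
    print(yd,np.round(b,4))
# screw
S=load("scene0.npz");T=load("top0.npz")
for c,(x0,y0,x1,y1) in ((S,(424,212,444,224)),(T,(210,246,230,264))):
    im=c["color"].astype(float)[y0:y1,x0:x1]; red=np.clip(im[...,2]-im[...,:2].mean(2)-6,0,None); 
    red[(im[...,2]-im[...,1])<14]=0
    gray=(im.max(2)-im.min(2)<42)
    yy,xx=np.mgrid[y0:y1,x0:x1]
    red[~((abs(yy-(218 if c is S else 254))<4)&(abs(xx-(434 if c is S else 218.8))<4))]=0
    u=np.array([(xx*red).sum(),(yy*red).sum()])/red.sum()
    print("red",u,onz(c,u,.05),"gray n",gray.sum())
E
```

```text
-42 [ 0.4741 -0.001   0.    ]
-36 [ 0.4759 -0.001   0.    ]
-30 [ 0.4761 -0.001   0.    ]
-24 [ 0.4672 -0.001   0.    ]
-18 [ 0.4799 -0.0015  0.    ]
-12 [ 0.4835 -0.001   0.    ]
-6 [ 0.4794 -0.001   0.    ]
0 [ 0.4759 -0.0015  0.    ]
6 [ 0.4739 -0.0015  0.    ]
12 [ 0.4728 -0.0015  0.    ]
red [434.5139 215.5797] [0.4636 0.1146 0.05  ] gray n 94
red [216.7561 252.374 ] [0.4743 0.1193 0.05  ] gray n 158
```

```bash
python3 - <<'E'
from h import *
S=load("scene0.npz");T=load("top0.npz")
def cr(c,x,y,w,h,k=16):
    a=cv2.resize(c["color"][y:y+h,x:x+w],None,fx=k,fy=k,interpolation=cv2.INTER_CUBIC).astype(float); return np.clip((a-60)*1.6,0,255).astype(np.uint8).copy()
rows=[]
for ov in (0,1):
    a=cr(S,422,210,24,18);b=cr(T,208,246,24,18)
    if ov:
        for im,c,x,y in ((a,S,422,210),(b,T,208,246)):
            p=(.469,.1137)
            draw(im,c,circ(*p,.042,.0115),x,y,16); draw(im,c,circ(*p,.05,.0092,6,np.radians(47)),x,y,16,col=(0,255,0))
            draw(im,c,np.array([[*p,.05],[p[0]+.0092*np.cos(np.radians(47)),p[1]+.0092*np.sin(np.radians(47)),.05]]),x,y,16,False,(255,0,0))
    rows.append(np.hstack([a,b]))
cv2.imwrite("pics/c7.png",np.vstack(rows))
E
```

```text
(no output)
```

View pics/c7.png

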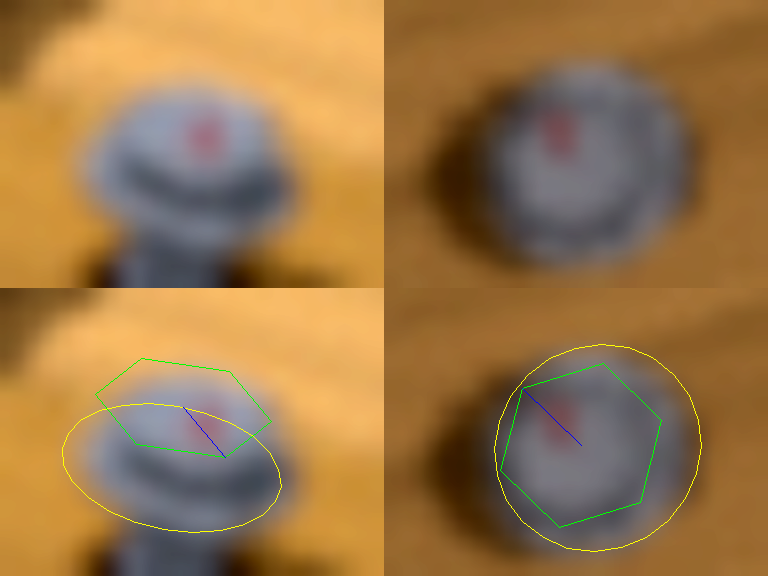

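```bash
python3 - <<'E'
from h import *
S=load("scene0.npz");T=load("top0.npz")
X,r=tri((S,T),((433.94,217.06),(219.25,256.25)));print("head",X,np.round(r,2))
for c,a,b in ((S,(433.94,217.06),(434.31,218.1)),(T,(219.25,256.25),(218.4,253.9))):
    d=onz(c,b,.05)-onz(c,a,.05); print(onz(c,a,.05),d,np.degrees(np.arctan2(d[1],d[0])))
# pin: corners on top face z=.026 ; crop0 positions /4
pts=[(175+ (678-400)/4, 190+(340-300)/4),(175+(445-400)/4,190+(385-300)/4)]
for p in pts: print(onz(T,p,.026))
cv2.imwrite("pics/c8.png",np.hstack([crop(S["color"],380,205,100,90,4),crop(T["color"],175,195,100,90,4)]))
E
```

```text
head [0.4674 0.1149 0.0493] [[-0.06  0.  ]
 [-0.06  0.02]]
[0.4683 0.1152 0.05  ] [0.0026 0.0015 0.    ] 30.40604761300029
[0.4674 0.1147 0.05  ] [0.0041 0.0017 0.    ] 21.804506455745447
[0.5729 0.077  0.026 ]
[0.5518 0.1849 0.026 ]
```

View pics/c8.png

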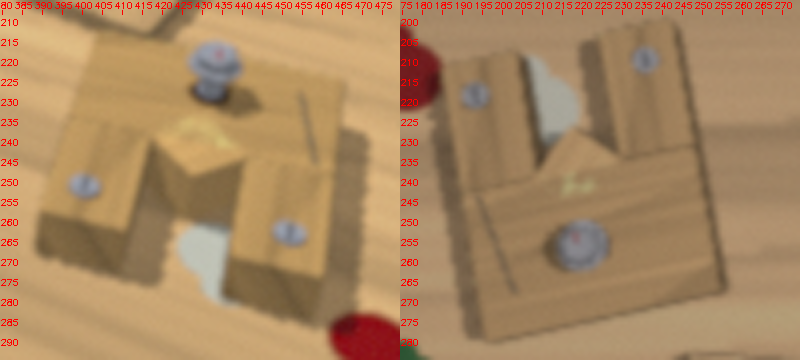

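```bash
python3 -c "
from h import *
want((.468,.1145,.3487),50.7)"
```

```text
t 5.9 pos [ 0.5383 -0.1186  0.3783] y-ang 77.65 zaxis [-0.0006  0.0001 -1.    ] q [-0.3982  0.2     0.6084  1.7246 -0.1197  1.2549  1.5935] F [ 0.0852 -0.284  -1.4056] M [-0.0266  0.0359 -0.0112] w 0.0239
shift cm [11.8492 21.2704  2.9682] yaw 26.952481749214087
```

Emit:
{"op": "send_rows", "data": {"steps": [[[1.5,2.7,0],4,1],[[4,7.2,0],8,1],[[6.5,11.7,0.4],14,1],[[9,16.1,1.4],20,1],[[10.6,19,2.2],24,1],[[11.5,20.6,2.7],26.5,1],[[11.8,21.2,2.9],27,1],[[11.8,21.2,2.9],27,1]]}}

```text
time_s: 6.7
position: [0.4683, 0.1139, 0.3493]
eef_rot: [0.336, 0.942, -0.0, -0.0]
wrist_force: [-0.1, -1.8, -0.6]
gripper_width: 0.0237
```

```bash
python3 -c "
from h import *
S,T=snap(5)
want((.468,.1145,.3487),50.7)
a=crop(S['color'],400,170,65,75,6); b=crop(T['color'],180,200,65,75,6)
cv2.imwrite('pics/s8.png',np.hstack([a,b]))"
```

```text
t 6.8 pos [0.4689 0.1123 0.3498] y-ang 50.61 zaxis [ 0.0002 -0.0004 -1.    ] q [-0.743   0.046   0.4278  1.9211 -0.0201  1.1786  0.5755] F [ 0.566  -0.1037 -1.9367] M [-0.1071 -0.0281  0.0409] w 0.0236
shift cm [0.2117 0.1106 0.1136] yaw -0.08679960417512689
```

View pics/s8.png

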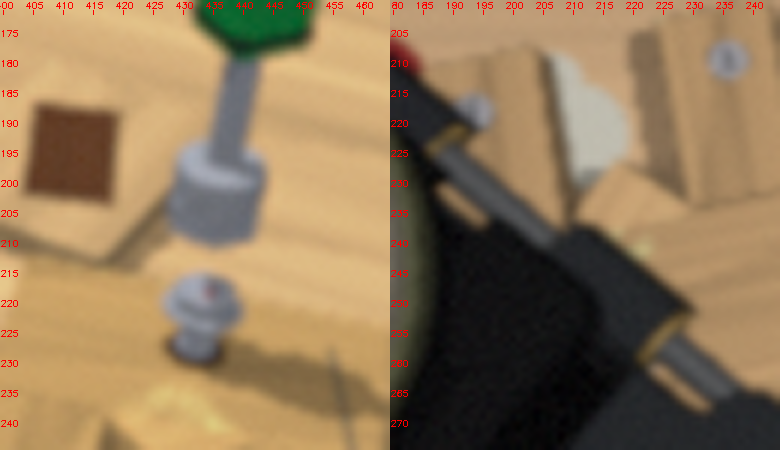

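The socket hangs above the screw (socket around 435,203; screw head 434,217 in scene), with the arm still settling. I'll let it settle and measure the relative alignment.

Emit:
{"op": "send_rows", "data": {"steps": [[[0.02,0.03,0],0,1],[[0.02,0.03,0],0,1],[[0.02,0.03,0],0,1],[[0.02,0.03,0],0,1],[[0.02,0.03,0],0,1],[[0.02,0.03,0],0,1],[[0.02,0.03,0],0,1],[[0.02,0.03,0],0,1]]}}

```text
time_s: 7.6
position: [0.4685, 0.114, 0.3498]
eef_rot: [0.337, 0.942, 0.0, -0.0]
wrist_force: [-0.6, 1.0, -1.3]
gripper_width: 0.0236
```

```bash
python3 -c "
from h import *
S,T=snap(6)
want((.468,.1145,.3487),50.7)
from workcell import arm
p=arm.sense()['position']
k=12
a=cv2.resize(S['color'][185:235,415:455],None,fx=k,fy=k,interpolation=cv2.INTER_CUBIC); b=a.copy()
ov_driver(b,S,415,185,k,p[0],p[1],p[2]-.2787,np.radians(-39.3))
draw(b,S,circ(.468,.1145,.042,.0115),415,185,k); draw(b,S,circ(.468,.1145,.05,.0092,6,np.radians(21)),415,185,k,col=(0,255,0))
cv2.imwrite('pics/s9.png',np.hstack([a[:600],b[:600]])[:600,:960][:, :])
cv2.imwrite('pics/s9.png',cv2.resize(np.hstack([a,b]),None,fx=.8,fy=.8))"
```

```text
t 7.7 pos [0.4685 0.114  0.3497] y-ang 50.66 zaxis [-0.      0.0001 -1.    ] q [-0.7446  0.0461  0.4258  1.9213 -0.0207  1.1785  0.5728] F [-0.07   -0.1294 -1.9068] M [-0.0436 -0.0178 -0.0162] w 0.0236
shift cm [0.0639 0.0059 0.1029] yaw -0.04274956159179055
```

View pics/s9.png

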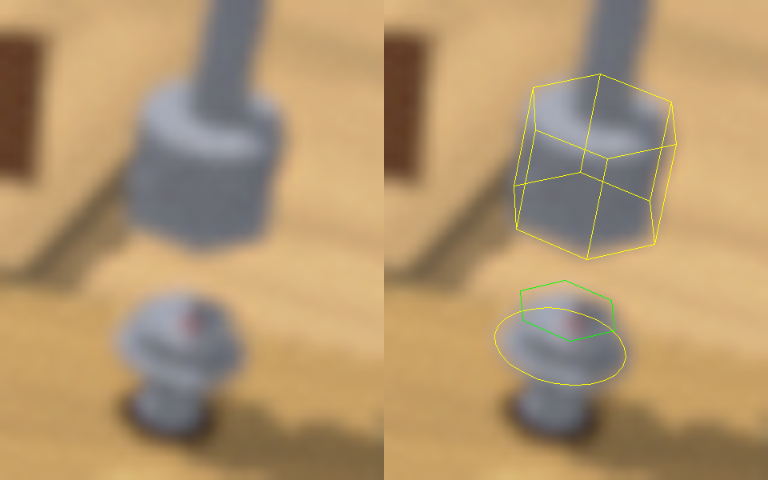

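Orientation of the overlay matches the socket (bottom corner at scene 436,211); the image says the socket should move about 1 mm towards the screw. Correcting and lowering to just over the head.

Emit:
{"op": "send_rows", "data": {"steps": [[[0.13,0.02,0.3],0,1],[[0.13,0.02,0.8],0,1],[[0.13,0.02,1.3],0,1],[[0.13,0.02,1.7],0,1],[[0.13,0.02,1.9],0,1],[[0.13,0.02,2.0],0,1],[[0.13,0.02,2.0],0,1],[[0.13,0.02,2.0],0,1]]}}

```text
time_s: 8.5
position: [0.4676, 0.115, 0.3299]
eef_rot: [0.337, 0.942, 0.0, 0.0]
wrist_force: [-0.3, 0.4, -0.5]
gripper_width: 0.0234
```

```bash
python3 -c "
from h import *
want((.4676,.1149,.3287),50.7)
S,T=snap(7)
from workcell import arm
p=arm.sense()['position']
k=10
a=cv2.resize(S['color'][185:235,415:455],None,fx=k,fy=k,interpolation=cv2.INTER_CUBIC); b=a.copy()
ov_driver(b,S,415,185,k,p[0],p[1],p[2]-.2787,np.radians(-39.3))
cv2.imwrite('pics/s10.png',np.hstack([a,b]))"
```

```text
t 8.5 pos [0.4676 0.115  0.3299] y-ang 50.66 zaxis [ 0.0002  0.0002 -1.    ] q [-0.7431  0.0661  0.4255  1.9467 -0.0302  1.1346  0.5785] F [-0.3133  0.4151 -0.5147] M [-0.0323  0.0131 -0.0554] w 0.0234
shift cm [-0.0044 -0.0131  0.1165] yaw -0.04436570807123985
```

View pics/s10.png

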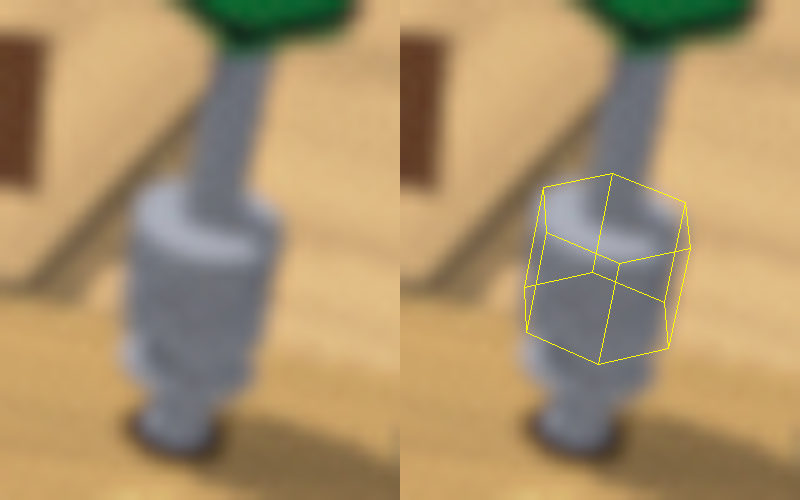

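Socket and flange line up (scene ~434,221). Descending slowly.

Emit:
{"op": "send_rows", "data": {"steps": [[[0,0,0.1],0,1],[[0,0,0.2],0,1],[[0,0,0.25],0,1],[[0,0,0.3],0,1],[[0,0,0.35],0,1],[[0,0,0.4],0,1],[[0,0,0.4],0,1],[[0,0,0.4],0,1]]}}

```text
time_s: 9.4
position: [0.4676, 0.1153, 0.3258]
eef_rot: [0.337, 0.942, 0.0, 0.0]
wrist_force: [0.8, 1.7, -1.6]
gripper_width: 0.0239
```

```bash
python3 -c "
from h import *
want(None)"
```

```text
t 9.4 pos [0.4676 0.1153 0.3258] y-ang 50.67 zaxis [ 0.0004  0.0005 -1.    ] q [-0.7425  0.0707  0.4255  1.9514 -0.0327  1.1254  0.5804] F [ 0.8043  1.7152 -1.565 ] M [ 0.6534 -0.1834  0.0144] w 0.0239
```

Emit:
{"op": "send_rows", "data": {"steps": [[[0.01,0.04,0],0,1],[[0.02,0.06,0.05],0,1],[[0.02,0.06,0.1],0,1],[[0.02,0.06,0.15],0,1],[[0.02,0.06,0.2],0,1],[[0.02,0.06,0.25],0,1],[[0.02,0.06,0.3],0,1],[[0.02,0.06,0.3],0,1]]}}

```text
time_s: 10.2
position: [0.4678, 0.1156, 0.3226]
eef_rot: [0.337, 0.942, -0.0, -0.0]
wrist_force: [0.4, 1.2, -2.4]
gripper_width: 0.0237
```

```bash
python3 -c "
from h import *
want(None)"
```

```text
t 10.2 pos [0.4678 0.1156 0.3226] y-ang 50.65 zaxis [-0.0001  0.     -1.    ] q [-0.7423  0.0752  0.4254  1.9543 -0.0345  1.1191  0.5812] F [ 0.446   1.1983 -2.4302] M [ 0.3487 -0.0244 -0.0367] w 0.0237
```

Emit:
{"op": "send_rows", "data": {"steps": [[[0.02,0.04,0],0,1],[[0.02,0.04,0.05],0,1],[[0.02,0.04,0.1],0,1],[[0.02,0.04,0.15],0,1],[[0.02,0.04,0.2],0,1],[[0.02,0.04,0.25],0,1],[[0.02,0.04,0.3],0,1],[[0.02,0.04,0.3],0,1]]}}

```text
time_s: 11.0
position: [0.468, 0.1158, 0.3201]
eef_rot: [0.337, 0.942, 0.0, 0.0]
wrist_force: [-3.3, -2.3, 7.0]
gripper_width: 0.0239
```

```bash
python3 -c "
from h import *
want(None)"
```

```text
t 11.0 pos [0.468  0.1158 0.3201] y-ang 50.64 zaxis [ 0.0001  0.0001 -1.    ] q [-0.7421  0.0788  0.4255  1.9566 -0.0362  1.1133  0.5821] F [-3.2715 -2.3134  6.9586] M [-0.5583  0.9277 -0.0019] w 0.0239
```

Seated: floor contact at TCP z 0.320 (origin 41 mm, as it should be), net push about 9 N. Relieving the side load and pressing further.

Emit:
{"op": "send_rows", "data": {"steps": [[[0.01,-0.04,0.05],0,1],[[0.01,-0.04,0.1],0,1],[[0.01,-0.04,0.15],0,1],[[0.01,-0.04,0.2],0,1],[[0.01,-0.04,0.25],0,1],[[0.01,-0.04,0.3],0,1],[[0.01,-0.04,0.3],0,1],[[0.01,-0.04,0.3],0,1]]}}

```text
time_s: 11.8
position: [0.4679, 0.1157, 0.318]
eef_rot: [0.337, 0.942, 0.0, 0.0]
wrist_force: [-4.5, -1.8, 14.5]
gripper_width: 0.0236
```

```bash
python3 -c "
from h import *
want(None)"
```

```text
t 11.8 pos [0.4679 0.1157 0.318 ] y-ang 50.64 zaxis [ 0.0008  0.0007 -1.    ] q [-0.7415  0.0806  0.4256  1.9597 -0.0376  1.1077  0.5835] F [-4.4607 -1.802  14.5057] M [-0.7682  1.5253  0.0129] w 0.0236
```

Emit:
{"op": "send_rows", "data": {"steps": [[[0.02,-0.03,0],0,1],[[0.04,-0.06,0],0,1],[[0.05,-0.08,0],0,1],[[0.05,-0.08,0],0,1],[[0.05,-0.08,0],0,1],[[0.05,-0.08,0],0,1],[[0.05,-0.08,0],0,1],[[0.05,-0.08,0],0,1]]}}

```text
time_s: 12.6
position: [0.4673, 0.1155, 0.3181]
eef_rot: [0.337, 0.942, 0.001, 0.001]
wrist_force: [-2.4, -1.1, 11.6]
gripper_width: 0.0239
```

```bash
python3 -c "
from h import *
S,T=snap(8)
want(None)
cv2.imwrite('pics/s11.png',crop(S['color'],400,170,70,75,8))"
```

```text
t 12.7 pos [0.4673 0.1155 0.3181] y-ang 50.65 zaxis [ 0.0023  0.0012 -1.    ] q [-0.7419  0.0785  0.4253  1.9616 -0.0366  1.1063  0.5826] F [-1.8155 -1.4393 11.0177] M [-0.4607  0.6875 -0.0206] w 0.0235
```

View pics/s11.png

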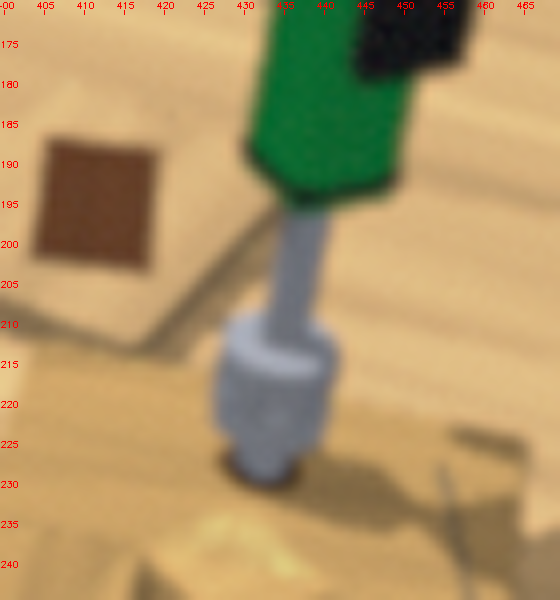

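Socket fully over the head (scene 433,220). Pressing on to about 15 N.

Emit:
{"op": "send_rows", "data": {"steps": [[[0.02,-0.04,0.03],0,1],[[0.02,-0.04,0.06],0,1],[[0.02,-0.04,0.09],0,1],[[0.02,-0.04,0.12],0,1],[[0.02,-0.04,0.12],0,1],[[0.02,-0.04,0.12],0,1],[[0.02,-0.04,0.12],0,1],[[0.02,-0.04,0.12],0,1]]}}

```text
time_s: 13.5
position: [0.4672, 0.1154, 0.3178]
eef_rot: [0.337, 0.942, 0.001, 0.001]
wrist_force: [-5.0, -1.3, 21.9]
gripper_width: 0.0238
```

```bash
python3 -c "
from h import *
want(None)"
```

```text
t 13.5 pos [0.4672 0.1154 0.3178] y-ang 50.65 zaxis [ 0.0032  0.0018 -1.    ] q [-0.7417  0.078   0.4254  1.9626 -0.0368  1.1046  0.5829] F [-5.0315 -1.3376 21.9227] M [-0.6858  1.3764  0.0093] w 0.0238
```

That is the hard wood (23 N). Easing off right away.

Emit:
{"op": "send_rows", "data": {"steps": [[[0.01,-0.02,-0.06],0,1],[[0.01,-0.02,-0.06],0,1],[[0.01,-0.02,-0.06],0,1],[[0.01,-0.02,-0.06],0,1],[[0.01,-0.02,-0.06],0,1],[[0.01,-0.02,-0.06],0,1],[[0.01,-0.02,-0.06],0,1],[[0.01,-0.02,-0.06],0,1]]}}

```text
time_s: 14.3
position: [0.467, 0.1154, 0.3179]
eef_rot: [0.337, 0.942, 0.001, 0.001]
wrist_force: [-1.8, -0.5, 14.9]
gripper_width: 0.024
```

```bash
python3 -c "
from h import *
want(None)"
```

```text
t 14.3 pos [0.467  0.1154 0.3179] y-ang 50.65 zaxis [ 0.0034  0.0017 -1.    ] q [-0.7419  0.0773  0.4252  1.963  -0.0363  1.1047  0.5824] F [-1.8306 -0.5074 14.8875] M [-0.366   0.6402  0.028 ] w 0.024
```

Emit:
{"op": "send_rows", "data": {"steps": [[[0,0,0],2,1],[[0,0,0],4,1],[[0,0,0],6,1],[[0,0,0],8,1],[[0,0,0],10,1],[[0,0,0],12,1],[[0,0,0],14,1],[[0,0,0],16,1]]}}

```text
time_s: 15.1
position: [0.467, 0.1157, 0.3178]
eef_rot: [0.465, 0.885, 0.002, 0.001]
wrist_force: [-0.0, 0.5, 11.2]
gripper_width: 0.0236
```

```bash
python3 -c "
from h import *
want(None)"
```

```text
t 15.1 pos [0.467  0.1157 0.3178] y-ang 34.58 zaxis [ 0.0037  0.002  -1.    ] q [-0.7541  0.0775  0.4377  1.9637 -0.0376  1.1038  0.3028] F [-0.0175  0.4993 11.1969] M [0.0624 0.0713 0.0133] w 0.0236
```

Emit:
{"op": "send_rows", "data": {"steps": [[[0,0,0.03],2,1],[[0,0,0.05],4,1],[[0,0,0.06],6,1],[[0,0,0.06],8,1],[[0,0,0.06],10,1],[[0,0,0.06],12,1],[[0,0,0.06],14,1],[[0,0,0.06],16,1]]}}

```text
time_s: 15.9
position: [0.4672, 0.1158, 0.3174]
eef_rot: [0.584, 0.812, 0.002, 0.001]
wrist_force: [0.6, 0.3, 11.9]
gripper_width: 0.0237
```

```bash
python3 -c "
from h import *
want(None)"
```

```text
t 15.9 pos [0.4672 0.1158 0.3174] y-ang 18.59 zaxis [ 0.0044  0.0025 -1.    ] q [-0.7663  0.078   0.4505  1.9646 -0.0392  1.1021  0.0251] F [ 0.5802  0.3273 11.8504] M [ 0.2436 -0.0882  0.0461] w 0.0237
```

Emit:
{"op": "send_rows", "data": {"steps": [[[0,0,0.04],2,1],[[0,0,0.08],4,1],[[0,0,0.08],6,1],[[0,0,0.08],8,1],[[0,0,0.08],10,1],[[0,0,0.08],12,1],[[0,0,0.08],14,1],[[0,0,0.08],16,1]]}}

```text
time_s: 16.7
position: [0.4674, 0.1159, 0.3168]
eef_rot: [0.691, 0.723, 0.003, 0.001]
wrist_force: [1.8, 1.7, 12.5]
gripper_width: 0.0234
```

```bash
python3 -c "
from h import *
want(None)"
```

```text
t 16.7 pos [0.4674 0.1159 0.3168] y-ang 2.59 zaxis [ 0.0051  0.0028 -1.    ] q [-0.7786  0.0789  0.4636  1.9655 -0.0408  1.1    -0.2526] F [ 1.7745  1.6848 12.5289] M [ 0.2645 -0.1192  0.0618] w 0.0234
```

Emit:
{"op": "send_rows", "data": {"steps": [[[0,0,0.04],2,1],[[0,0,0.08],4,1],[[0,0,0.08],6,1],[[0,0,0.08],8,1],[[0,0,0.08],10,1],[[0,0,0.08],12,1],[[0,0,0.08],14,1],[[0,0,0.08],16,1]]}}

```text
time_s: 17.5
position: [0.4676, 0.116, 0.3162]
eef_rot: [0.785, 0.62, 0.003, 0.001]
wrist_force: [1.6, 0.9, 13.2]
gripper_width: 0.0239
```

```bash
python3 -c "
from h import *
S,T=snap(9)
want(None)
cv2.imwrite('pics/s12.png',crop(S['color'],400,170,70,75,8))"
```

```text
t 17.6 pos [0.4676 0.1159 0.3162] y-ang -13.4 zaxis [ 0.0058  0.003  -1.    ] q [-0.7911  0.0799  0.4772  1.9666 -0.0424  1.0979 -0.53  ] F [ 1.0867  1.8297 14.1352] M [ 0.3866 -0.3707 -0.0034] w 0.0241
```

View pics/s12.png

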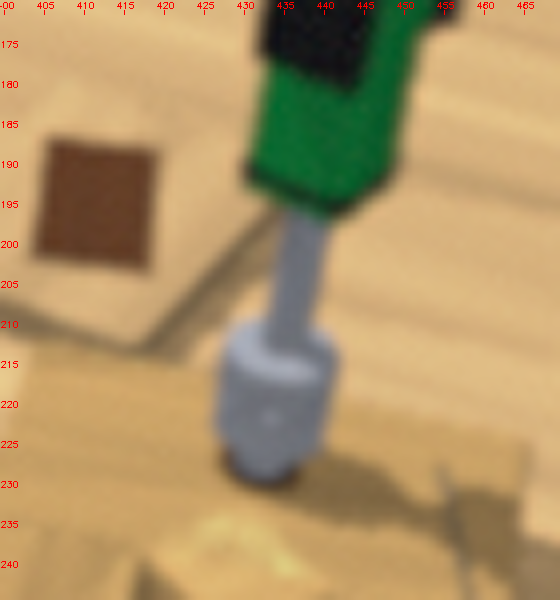

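Emit:
{"op": "send_rows", "data": {"steps": [[[0,0,0],2,1],[[0,0,0],4,1],[[0,0,0.02],6,1],[[0,0,0.02],8,1],[[0,0,0.03],10,1],[[0,0,0.03],12,1],[[0,0,0.04],14,1],[[0,0,0.04],16,1]]}}

```text
time_s: 18.4
position: [0.4677, 0.1159, 0.3157]
eef_rot: [0.863, 0.504, 0.004, 0.0]
wrist_force: [2.5, 1.4, 11.3]
gripper_width: 0.0241
```

```bash
python3 -c "
from h import *
want(None)"
```

```text
t 18.4 pos [0.4677 0.1159 0.3157] y-ang -29.41 zaxis [ 0.0064  0.003  -1.    ] q [-0.8038  0.0805  0.4908  1.9676 -0.0437  1.0963 -0.8078] F [ 2.5138  1.3592 11.3427] M [ 0.4201 -0.8954  0.1092] w 0.0241
```

The thread is drawing: z falls while the push drops. Continuing.

Emit:
{"op": "send_rows", "data": {"steps": [[[0,0,0.01],3,1],[[0,0,0.02],6,1],[[0,0,0.03],9,1],[[0,0,0.04],12,1],[[0,0,0.05],15,1],[[0,0,0.06],18,1],[[0,0,0.07],21,1],[[0,0,0.08],24,1]]}}

```text
time_s: 19.2
position: [0.4682, 0.1157, 0.3151]
eef_rot: [0.95, 0.314, 0.004, -0.0]
wrist_force: [6.5, 0.1, 11.1]
gripper_width: 0.0237
```

```bash
python3 -c "
from h import *
want(None)"
```

```text
t 19.2 pos [0.4682 0.1157 0.3151] y-ang -53.46 zaxis [ 0.008   0.0029 -1.    ] q [-0.8231  0.0817  0.5121  1.9688 -0.0454  1.0934 -1.2249] F [ 6.4849  0.0672 11.0845] M [ 0.0883 -1.6154  0.0789] w 0.0237
```

Emit:
{"op": "send_rows", "data": {"steps": [[[0.03,0.02,0.01],3,1],[[0.06,0.05,0.02],6,1],[[0.06,0.05,0.04],9,1],[[0.06,0.05,0.05],12,1],[[0.06,0.05,0.06],15,1],[[0.06,0.05,0.07],18,1],[[0.06,0.05,0.08],21,1],[[0.06,0.05,0.08],24,1]]}}

```text
time_s: 20.0
position: [0.4688, 0.1153, 0.3142]
eef_rot: [0.994, 0.109, 0.004, -0.001]
wrist_force: [5.2, -1.4, 10.8]
gripper_width: 0.0236
```

```bash
python3 -c "
from h import *
want(None)"
```

```text
t 20.0 pos [0.4688 0.1153 0.3142] y-ang -77.47 zaxis [ 0.0074  0.0022 -1.    ] q [-0.8425  0.0848  0.5347  1.9691 -0.0485  1.0923 -1.6395] F [ 5.2122 -1.3839 10.8413] M [-0.4017 -1.4105  0.1461] w 0.0236
```

Emit:
{"op": "send_rows", "data": {"steps": [[[0.03,0.02,0],2,1],[[0.05,0.03,0.01],4,1],[[0.05,0.03,0.02],6,1],[[0.05,0.03,0.03],8,1],[[0.05,0.03,0.04],10,1],[[0.05,0.03,0.04],11,1],[[0.05,0.03,0.04],12,1],[[0.05,0.03,0.04],12,1]]}}

```text
time_s: 20.8
position: [0.4692, 0.115, 0.3137]
eef_rot: [1.0, 0.005, 0.003, -0.001]
wrist_force: [4.1, -2.0, 12.3]
gripper_width: 0.0236
```

```bash
python3 -c "
from h import *
want(None)
S,T=snap(10)
cv2.imwrite('pics/s13.png',crop(S['color'],400,170,70,75,8))"
```

```text
t 20.8 pos [0.4692 0.115  0.3137] y-ang -89.4 zaxis [ 0.0066  0.0019 -1.    ] q [-0.8523  0.0869  0.5465  1.9691 -0.0506  1.0919 -1.8447] F [ 4.0861 -1.9633 12.2797] M [-0.5314 -1.0303  0.1337] w 0.0236
```

View pics/s13.png

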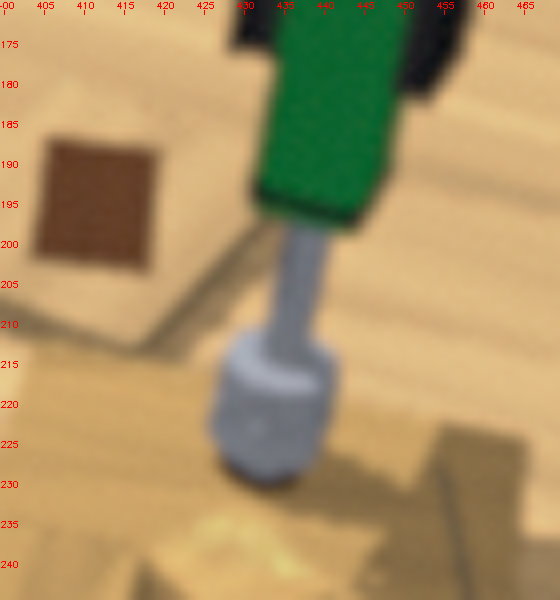

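Socket close to the board now (scene 432,228). Taking the push off without turning, and reading where it holds.

Emit:
{"op": "send_rows", "data": {"steps": [[[0.02,0.02,-0.03],0,1],[[0.02,0.02,-0.06],0,1],[[0.02,0.02,-0.09],0,1],[[0.02,0.02,-0.1],0,1],[[0.02,0.02,-0.1],0,1],[[0.02,0.02,-0.1],0,1],[[0.02,0.02,-0.1],0,1],[[0.02,0.02,-0.1],0,1]]}}

```text
time_s: 21.7
position: [0.4693, 0.115, 0.3141]
eef_rot: [1.0, 0.006, 0.003, -0.001]
wrist_force: [4.9, -0.6, 4.7]
gripper_width: 0.0238
```

```bash
python3 -c "
from h import *
want(None)"
```

```text
t 21.7 pos [0.4693 0.115  0.3141] y-ang -89.35 zaxis [ 0.0063  0.0018 -1.    ] q [-0.8523  0.0865  0.5464  1.9685 -0.0503  1.0931 -1.844 ] F [ 4.9289 -0.5836  4.7396] M [-0.021  -1.643   0.0253] w 0.0238
```

The thread holds (6 N push only, z rose 0.4 mm), around 6.6 mm. For margin, another 20° turn.

Emit:
{"op": "send_rows", "data": {"steps": [[[0.03,0,0.03],2,1],[[0.05,0,0.05],5,1],[[0.05,0,0.06],8,1],[[0.05,0,0.07],11,1],[[0.05,0,0.08],14,1],[[0.05,0,0.09],17,1],[[0.05,0,0.1],20,1],[[0.05,0,0.1],20,1]]}}

```text
time_s: 22.5
position: [0.4698, 0.1145, 0.3138]
eef_rot: [0.986, -0.169, 0.003, -0.001]
wrist_force: [0.4, -3.1, 16.9]
gripper_width: 0.0232
```

```bash
python3 -c "
from h import *
want(None)"
```

```text
t 22.5 pos [0.4698 0.1145 0.3138] y-ang -109.49 zaxis [ 0.0054  0.0014 -1.    ] q [-0.8697  0.0885  0.5669  1.9683 -0.0532  1.0935 -2.1913] F [ 0.4474 -3.0911 16.939 ] M [-1.0412 -0.022  -0.065 ] w 0.0232
```

```bash
python3 -c "
from h import *
S,T=snap(11)
want(None)
cv2.imwrite('pics/s14.png',crop(S['color'],395,140,85,95,6))"
```

```text
t 22.6 pos [0.4698 0.1145 0.3138] y-ang -109.39 zaxis [ 0.0054  0.0015 -1.    ] q [-0.8695  0.0884  0.5668  1.9683 -0.0532  1.0935 -2.1896] F [ 0.983  -3.0133 17.7663] M [-1.0079  0.0261 -0.0152] w 0.0236
```

View pics/s14.png

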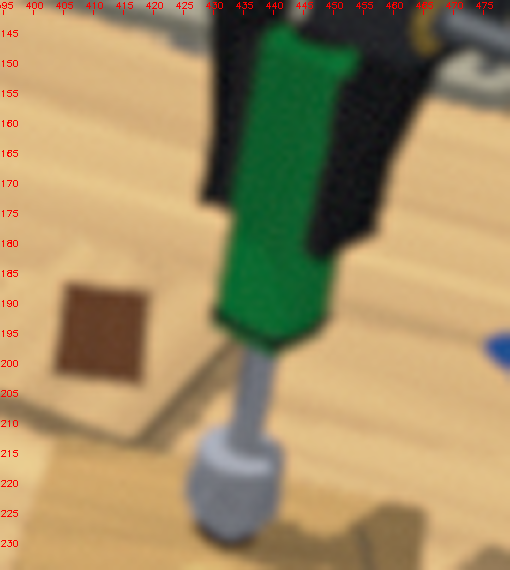

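Emit:
{"op": "send_rows", "data": {"steps": [[[0,0.02,-0.03],0,1],[[0,0.02,-0.06],0,1],[[0,0.02,-0.09],0,1],[[0,0.02,-0.1],0,1],[[0,0.02,-0.1],0,1],[[0,0.02,-0.1],0,1],[[0,0.02,-0.1],0,1],[[0,0.02,-0.1],0,1]]}}

```text
time_s: 23.4
position: [0.4696, 0.1145, 0.3146]
eef_rot: [0.986, -0.168, 0.003, -0.001]
wrist_force: [1.7, -2.4, 13.8]
gripper_width: 0.0236
```

```bash
python3 -c "
from h import *
want(None)"
```

```text
t 23.4 pos [0.4696 0.1145 0.3146] y-ang -109.37 zaxis [ 0.0055  0.0016 -1.    ] q [-0.8697  0.0871  0.5666  1.9678 -0.0523  1.0951 -2.19  ] F [ 1.6921 -2.4163 13.8078] M [-0.7324 -0.4332  0.0057] w 0.0236
```

Emit:
{"op": "send_rows", "data": {"steps": [[[0,0.01,-0.03],0,1],[[0,0.02,-0.06],0,1],[[0,0.02,-0.09],0,1],[[0,0.02,-0.12],0,1],[[0,0.02,-0.12],0,1],[[0,0.02,-0.12],0,1],[[0,0.02,-0.12],0,1],[[0,0.02,-0.12],0,1]]}}

```text
time_s: 24.2
position: [0.4696, 0.1144, 0.316]
eef_rot: [0.986, -0.168, 0.003, -0.001]
wrist_force: [1.1, -2.4, 15.9]
gripper_width: 0.0237
```

```bash
python3 -c "
from h import *
want(None)"
```

```text
t 24.2 pos [0.4696 0.1144 0.316 ] y-ang -109.37 zaxis [ 0.0057  0.0019 -1.    ] q [-0.8699  0.085   0.5667  1.9665 -0.0513  1.0979 -2.1907] F [ 1.1001 -2.3957 15.936 ] M [-0.5857 -0.1885 -0.019 ] w 0.0237
```

The screw follows the tool up with spring-like force, so the thread isn't holding. I'll lift off and look at the screw's height and tick.

Emit:
{"op": "send_rows", "data": {"steps": [[[0,0,-0.2],0,1],[[0,0,-0.5],0,1],[[0,0,-0.9],0,1],[[0,0,-1.4],0,1],[[0,0,-2],0,1],[[0,0,-2.6],0,1],[[0,0,-2.8],0,1],[[0,0,-2.8],0,1]]}}

```text
time_s: 25.0
position: [0.468, 0.1145, 0.342]
eef_rot: [0.986, -0.168, 0.0, -0.0]
wrist_force: [0.1, 0.1, -2.2]
gripper_width: 0.024
```

```bash
python3 -c "
from h import *
S,T=snap(12)
want(None)
S0=load('scene0.npz')
cv2.imwrite('pics/s15.png',np.hstack([crop(S['color'],410,180,45,60,8),crop(S0['color'],410,180,45,60,8)]))"
```

```text
t 25.1 pos [0.4679 0.1144 0.3415] y-ang -109.34 zaxis [-0.0003  0.     -1.    ] q [-0.877   0.0515  0.5643  1.9381 -0.0302  1.1604 -2.2096] F [-0.7244 -0.0901 -1.883 ] M [0.046  0.1609 0.0107] w 0.0235
```

View pics/s15.png

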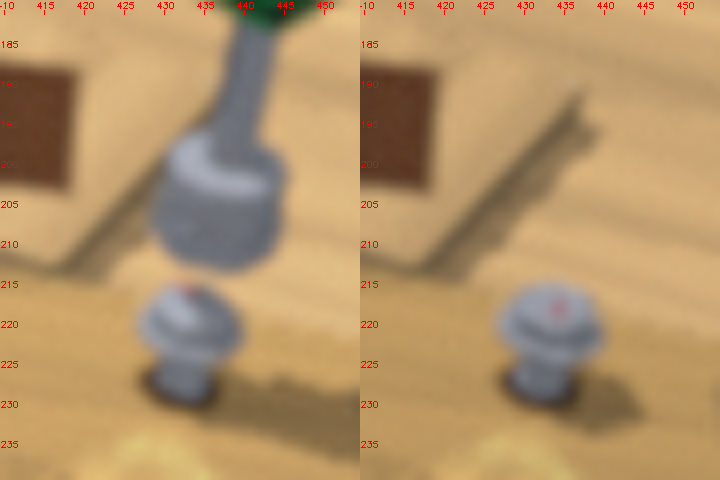

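```bash
python3 - <<'E'
from h import *
S=load("scene12.npz"); k=20
x,y,w,h=424,211,20,14
a=cv2.resize(S["color"][y:y+h,x:x+w],None,fx=k,fy=k,interpolation=cv2.INTER_CUBIC)
b=a.copy(); ims=[a]
draw(b,S,circ(.4685,.1155,.0415,.0115),x,y,k)
for A in (-100,-120,-140,-160): 
    r=np.radians(A); draw(b,S,np.array([[.4685,.1155,.05],[.4685+.0067*np.cos(r),.1155+.0067*np.sin(r),.05]]),x,y,k,False,(0,255-(A+160)*4,0) if A!=-100 else (255,0,0))
cv2.imwrite("pics/s16.png",np.hstack([a,b]))
im=S["color"].astype(float); red=np.clip(im[...,2]-im[...,1]-5,0,None)[212:220,428:438]; print(red.round())
yy,xx=np.mgrid[212:220,428:438]; u=[(red*xx).sum()/red.sum(),(red*yy).sum()/red.sum()]; print(u,onz(S,u,.05))
S0=load("scene0.npz"); 
E
```

```text
[[33. 32. 30. 22. 10.  4.  1.  0.  0.  0.]
 [31. 31. 32. 31. 27. 21. 16. 14.  8.  4.]
 [31. 32. 32. 34. 36. 34. 29. 23. 22. 21.]
 [33. 32. 26. 26. 32. 35. 26. 20. 21. 28.]
 [30. 22. 11.  5. 13. 23. 17.  5. 10. 21.]
 [22.  8.  0.  0.  0.  2.  0.  0.  0.  7.]
 [ 9.  0.  0.  0.  0.  0.  0.  0.  0.  0.]
 [ 0.  0.  0.  0.  0.  0.  0.  0.  0.  0.]]
[np.float64(431.5777777777778), np.float64(214.23733333333334)] [0.4625 0.1091 0.05  ]
```

View pics/s16.png

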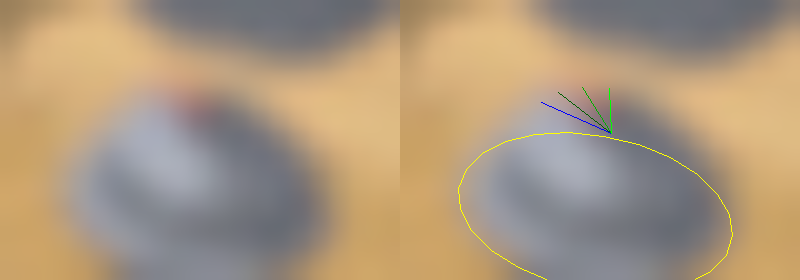

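```bash
python3 - <<'E'
from h import *
S=load("scene12.npz"); S6=load("scene6.npz"); k=9
out=[]
for c,p,y in ((S6,(.4685,.114,.3497),-39.35),(S,(.4679,.1144,.3417),-109.34-90)):
    b=cv2.resize(c["color"][165:220,410:455],None,fx=k,fy=k,interpolation=cv2.INTER_CUBIC)
    ov_driver(b,c,410,165,k,p[0],p[1],p[2]-.2787,np.radians(y))
    # handle bottom square at z=.06
    draw(b,c,box(p[0],p[1],np.radians(y),p[2]-.2187,0,.024,.024)[:4],410,165,k)
    out.append(b)
cv2.imwrite("pics/s17.png",np.hstack(out))
E
```

```text
(no output)
```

View pics/s17.png

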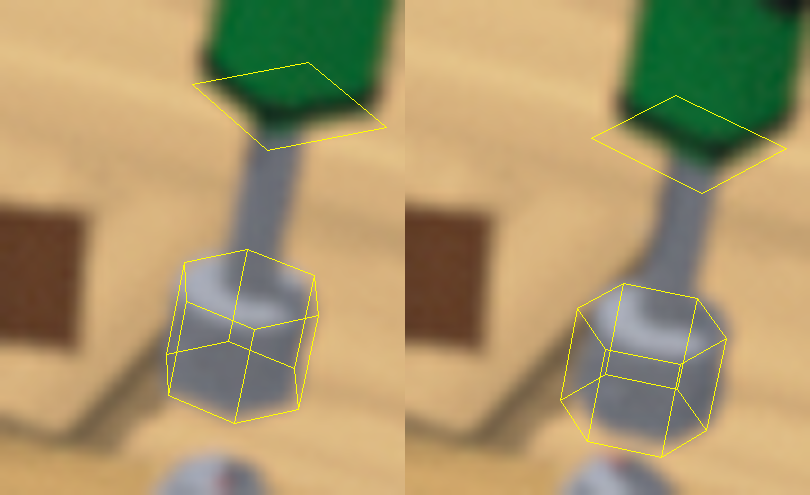

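The screw sprang back (head at scene 434,217) and the tick turned about 155°, so it did catch and hold around 7 mm but let go in my last extra 20°. I'll rewind the tool 240° in the air (a multiple of 60°) with a firmer grip and repeat, stopping earlier.

Emit:
{"op": "send_rows", "data": {"steps": [[[0,0,0],-7.5,1],[[0,0,0],-15.5,1],[[0,0,0],-24,1],[[0,0,0],-32,1],[[0,0,0],-40.5,1],[[0,0,0],-49,1],[[0,0,0],-57,1],[[0,0,0],-65,1]], "squeeze": 60}}

```text
time_s: 25.9
position: [0.4679, 0.1144, 0.3414]
eef_rot: [0.921, 0.391, -0.0, -0.0]
wrist_force: [0.6, 0.2, -1.8]
gripper_width: 0.0236
```

Emit:
{"op": "send_rows", "data": {"steps": [[[0,0,0],-8,1],[[0,0,0],-16,1],[[0,0,0],-24.5,1],[[0,0,0],-33,1],[[0,0,0],-41.5,1],[[0,0,0],-50,1],[[0,0,0],-58,1],[[0,0,0],-65,1]]}}

```text
time_s: 26.7
position: [0.4679, 0.1144, 0.3414]
eef_rot: [0.567, 0.824, -0.0, -0.0]
wrist_force: [0.3, -0.4, -1.6]
gripper_width: 0.0239
```

Emit:
{"op": "send_rows", "data": {"steps": [[[0,0,0],-8,1],[[0,0,0],-16,1],[[0,0,0],-24.5,1],[[0,0,0],-33,1],[[0,0,0],-41.5,1],[[0,0,0],-50,1],[[0,0,0],-58,1],[[0,0,0],-65,1]]}}

```text
time_s: 27.5
position: [0.4679, 0.1144, 0.3414]
eef_rot: [0.035, 0.999, -0.0, -0.0]
wrist_force: [0.3, 0.1, -1.8]
gripper_width: 0.0238
```

Emit:
{"op": "send_rows", "data": {"steps": [[[0,0,0],-8,1],[[0,0,0],-16,1],[[0,0,0],-24.5,1],[[0,0,0],-33,1],[[0,0,0],-40,1],[[0,0,0],-45,1],[[0,0,0],-45,1],[[0,0,0],-45,1]]}}

```text
time_s: 28.3
position: [0.4679, 0.1144, 0.3415]
eef_rot: [-0.346, 0.938, 0.0, -0.0]
wrist_force: [-0.3, -0.6, -1.5]
gripper_width: 0.0238
```

```bash
python3 - <<'E'
from h import *
S,T=snap(13)
want(None)
k=10
from workcell import arm
p=arm.sense()["position"]
b=cv2.resize(S["color"][175:235,410:455],None,fx=k,fy=k,interpolation=cv2.INTER_CUBIC); a=b.copy()
ov_driver(b,S,410,175,k,p[0],p[1],p[2]-.2787,np.radians(20.6))
draw(b,S,circ(.468,.1155,.042,.0115),410,175,k); draw(b,S,np.array([[.468,.1155,.03],[.468,.1155,.09]]),410,175,k,False,(0,0,255))
cv2.imwrite("pics/s18.png",np.hstack([a,b])[:600,:800] if 0 else cv2.resize(np.hstack([a,b]),None,fx=.85,fy=.85))
E
```

```text
t 28.4 pos [0.468  0.1144 0.3416] y-ang 130.53 zaxis [-0.0002 -0.     -1.    ] q [-0.7533  0.0535  0.4354  1.9326 -0.0246  1.1608  1.9695] F [ 0.012   0.2621 -1.5805] M [ 0.0619  0.0582 -0.0275] w 0.0238
```

View pics/s18.png

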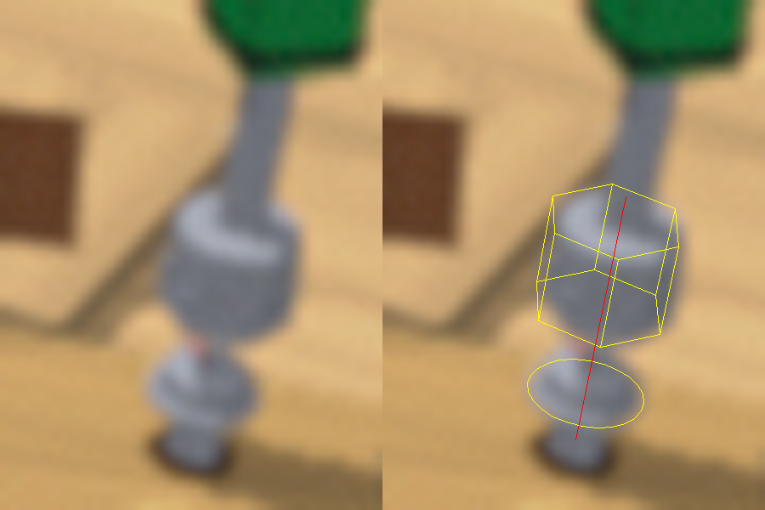

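The held driver has pivoted about the jaw axis: its tip sits about 5 mm off towards tool −x (from the two rotated views). That explains the side loads. I'll set it onto the head with that compensated, let go so it stands upright on the screw, and regrip straight and lower.

Emit:
{"op": "send_rows", "data": {"steps": [[[0.2,0.02,0.2],0,1],[[0.46,0.04,0.5],0,1],[[0.46,0.04,0.8],0,1],[[0.46,0.04,1.0],0,1],[[0.46,0.04,1.15],0,1],[[0.46,0.04,1.3],0,1],[[0.46,0.04,1.4],0,1],[[0.46,0.04,1.5],0,1]]}}

```text
time_s: 29.2
position: [0.4644, 0.1117, 0.3272]
eef_rot: [-0.347, 0.938, 0.0, 0.0]
wrist_force: [-2.1, -1.2, 6.1]
gripper_width: 0.024
```

```bash
python3 - <<'E'
from h import *
want(None)
S,T=snap(14)
cv2.imwrite("pics/s19.png",crop(S["color"],405,175,55,60,10))
E
```

```text
t 29.2 pos [0.4644 0.1117 0.3272] y-ang 130.65 zaxis [ 0.0003  0.0004 -1.    ] q [-0.7505  0.0592  0.4363  1.9596 -0.028   1.1281  1.9773] F [-2.0708 -1.1967  6.1286] M [-0.152   0.7079 -0.0214] w 0.024
```

View pics/s19.png

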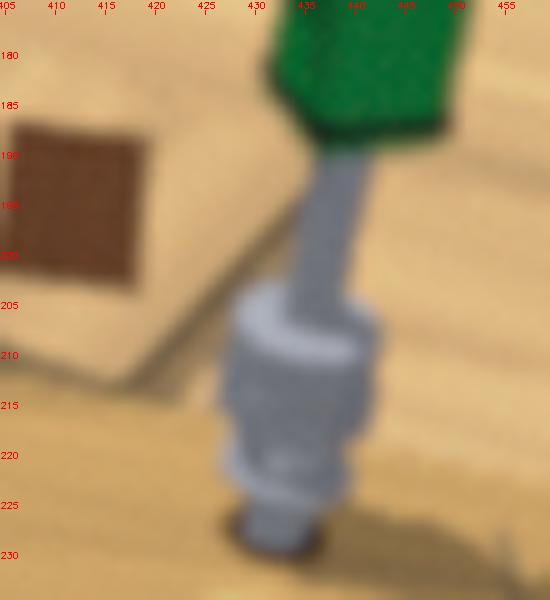

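Emit:
{"op": "send_rows", "data": {"steps": [[[0.05,0,-0.1],0,1],[[0.15,0,-0.1],0,1],[[0.15,0,0],0,1],[[0.15,0,0.1],0,1],[[0.15,0,0.2],0,1],[[0.15,0,0.25],0,1],[[0.15,0,0.3],0,1],[[0.15,0,0.3],0,1]]}}

```text
time_s: 30.1
position: [0.4636, 0.1111, 0.3247]
eef_rot: [-0.347, 0.938, 0.0, 0.001]
wrist_force: [-0.7, 1.4, 10.8]
gripper_width: 0.024
```

```bash
python3 - <<'E'
from h import *
want(None)
E
```

```text
t 30.1 pos [0.4636 0.1111 0.3247] y-ang 130.66 zaxis [ 0.0021  0.0015 -1.    ] q [-0.7499  0.059   0.4364  1.9653 -0.0285  1.1205  1.9787] F [-0.7255  1.4232 10.791 ] M [0.5857 0.1432 0.0736] w 0.024
```

Sitting on the bevel still; the socket was left at the clockwise end of its play, so I'll back it by ~9° with light push.

Emit:
{"op": "send_rows", "data": {"steps": [[[0,0,-0.2],0,1],[[0,0,-0.25],-3,1],[[0,0,-0.25],-6,1],[[0,0,-0.2],-9,1],[[0,0,-0.1],-9,1],[[0,0,0],-9,1],[[0,0,0.1],-9,1],[[0,0,0.1],-9,1]]}}

```text
time_s: 30.9
position: [0.4639, 0.1105, 0.3239]
eef_rot: [-0.42, 0.908, -0.0, 0.001]
wrist_force: [-1.0, -1.5, 12.7]
gripper_width: 0.0239
```

```bash
python3 - <<'E'
from h import *
want(None)
E
```

```text
t 30.9 pos [0.4639 0.1105 0.3239] y-ang 139.63 zaxis [ 0.0026  0.0006 -1.    ] q [-0.7445  0.0602  0.432   1.966  -0.0278  1.1183  2.1359] F [-0.9683 -1.4862 12.7035] M [-0.243  -0.0002 -0.0067] w 0.0239
```

```bash
python3 - <<'E'
from h import *
S,T=snap(15)
cv2.imwrite("pics/s20.png",crop(S["color"],405,175,55,60,10))
E
```

```text
(no output)
```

View pics/s20.png

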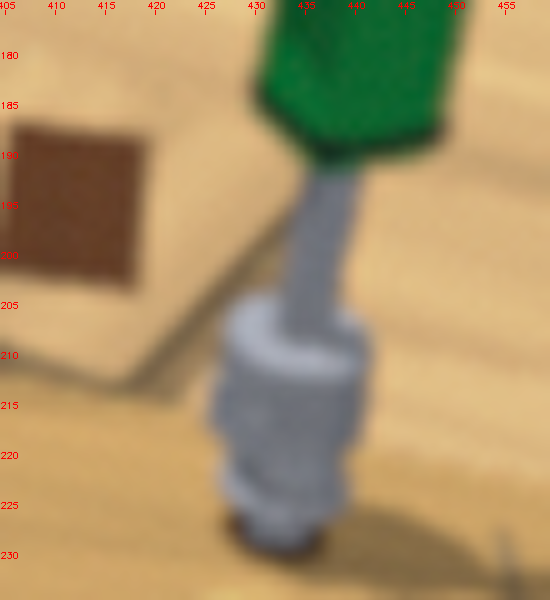

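The backing turn swung the tip about 2 mm to the left of the screw axis (socket ~431.5 vs flange 433 at row 223). Lifting slightly, correcting, lowering again.

Emit:
{"op": "send_rows", "data": {"steps": [[[0,0,-0.4],0,1],[[0,0.1,-0.5],0,1],[[0,0.22,-0.5],0,1],[[0,0.22,-0.4],0,1],[[0,0.22,-0.3],0,1],[[0,0.22,-0.2],0,1],[[0,0.22,-0.1],0,1],[[0,0.22,-0.1],0,1]]}}

```text
time_s: 31.8
position: [0.4619, 0.112, 0.3244]
eef_rot: [-0.42, 0.908, -0.0, 0.001]
wrist_force: [1.2, -1.5, 12.5]
gripper_width: 0.0235
```

```bash
python3 - <<'E'
from h import *
want(None)
S,T=snap(16)
cv2.imwrite("pics/s21.png",crop(S["color"],405,175,55,60,10))
E
```

```text
t 31.8 pos [0.4619 0.112  0.3244] y-ang 139.64 zaxis [ 0.0016  0.0002 -1.    ] q [-0.7473  0.0562  0.4296  1.9685 -0.0256  1.1205  2.1299] F [ 1.196  -1.4678 12.5434] M [-0.5621 -0.2707 -0.0394] w 0.0235
```

View pics/s21.png

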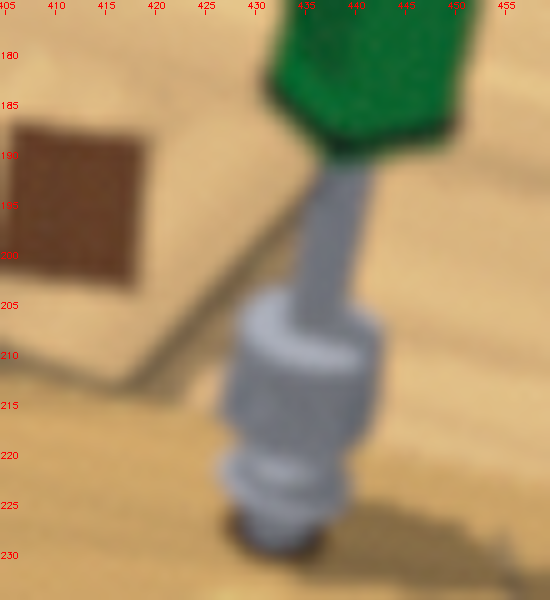

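```bash
python3 - <<'E'
from h import *
S=load("scene16.npz")
k=9;out=[]
for cx,cy in ((.468,.1155),(.466,.1143)):
    b=cv2.resize(S["color"][185:235,412:455],None,fx=k,fy=k,interpolation=cv2.INTER_CUBIC)
    ov_driver(b,S,412,185,k,cx,cy,.3244-.2787,np.radians(49.6))
    out.append(b)
cv2.imwrite("pics/s22.png",np.hstack(out))
E
```

```text
(no output)
```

View pics/s22.png

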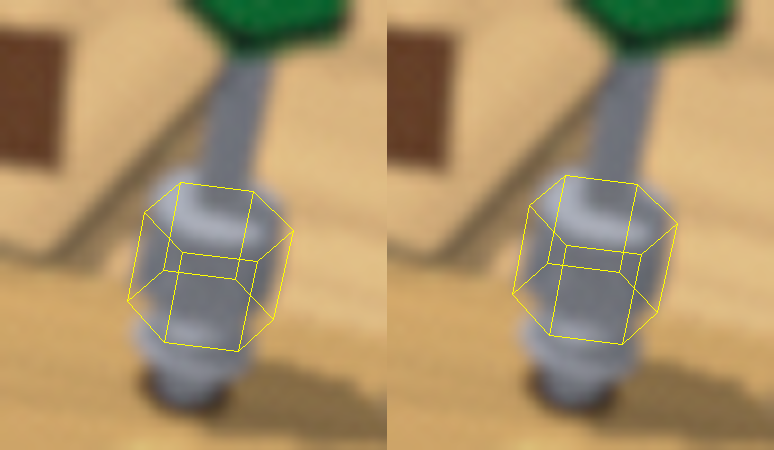

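Emit:
{"op": "send_rows", "data": {"steps": [[[0,0,-0.4],0,1],[[-0.12,-0.1,-0.5],0,1],[[-0.24,-0.2,-0.5],0,1],[[-0.24,-0.2,-0.4],0,1],[[-0.24,-0.2,-0.3],0,1],[[-0.24,-0.2,-0.2],0,1],[[-0.24,-0.2,-0.1],0,1],[[-0.24,-0.2,-0.1],0,1]]}}

```text
time_s: 32.7
position: [0.4642, 0.1127, 0.3247]
eef_rot: [-0.42, 0.908, 0.0, -0.001]
wrist_force: [-4.6, -1.8, 11.5]
gripper_width: 0.0238
```

```bash
python3 - <<'E'
from h import *
want(None)
S,T=snap(17)
cv2.imwrite("pics/s23.png",crop(S["color"],405,175,55,60,10))
E
```

```text
t 32.7 pos [0.4642 0.1127 0.3247] y-ang 139.66 zaxis [-0.0017 -0.0002 -1.    ] q [-0.7463  0.0632  0.4304  1.9614 -0.0296  1.1246  2.1338] F [-4.5753 -1.7757 11.496 ] M [-0.3809  1.4092  0.002 ] w 0.0238
```

View pics/s23.png

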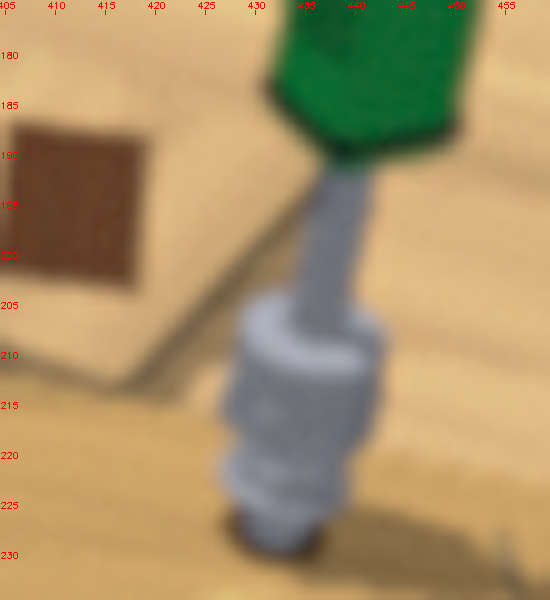

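Can't seat reliably with the pivoted grip. I have time for a clean regrip: set the driver into its stand, let it stand upright, and take it again straight. Lifting and travelling now (turning 60° on the way to keep wrist range).

Emit:
{"op": "send_rows", "data": {"steps": [[[0,0,-1.8],0,1],[[0.6,-1,-3.5],5,1],[[2.6,-4,-3.5],13,1],[[5.2,-8,-3.5],21,1],[[7.8,-12.1,-3.5],29,1],[[10.4,-16.2,-3.5],37,1],[[12.4,-19.2,-3.5],45,1],[[13.0,-20.3,-3.5],53,1]]}}

```text
time_s: 33.6
position: [0.5347, -0.1219, 0.3589]
eef_rot: [0.035, 0.999, -0.001, -0.001]
wrist_force: [-0.6, -0.1, -1.8]
gripper_width: 0.0238
```

```bash
python3 - <<'E'
from h import *
want((.5341,-.1179,.2895),79.6)
E
```

```text
t 33.6 pos [ 0.5347 -0.1219  0.3589] y-ang 86.04 zaxis [-0.0013 -0.0019 -1.    ] q [-0.4766  0.2226  0.7096  1.7602 -0.1517  1.216   1.7756] F [-0.5704 -0.1152 -1.8357] M [ 0.017   0.0354 -0.0213] w 0.0238
shift cm [0.0828 0.4071 6.9365] yaw 6.444392112206117
```

Emit:
{"op": "send_rows", "data": {"steps": [[[0,0,0],6.4,1],[[0,0,1],6.4,1],[[0,0,2.2],6.4,1],[[0,0,3.2],6.4,1],[[0,0,3.7],6.4,1],[[0,0,4.1],6.4,1],[[0,0,4.5],6.4,1],[[0,0,5],6.4,1]]}}

```text
time_s: 34.4
position: [0.5354, -0.1178, 0.31]
eef_rot: [0.085, 0.996, 0.0, 0.001]
wrist_force: [1.6, -0.9, -1.9]
gripper_width: 0.0238
```

```bash
python3 - <<'E'
from h import *
want((.5341,-.1179,.2895),79.6)
S,T=snap(18)
cv2.imwrite("pics/s24.png",crop(S["color"],265,150,60,70,8))
E
```

```text
t 34.4 pos [ 0.5354 -0.1178  0.31  ] y-ang 80.29 zaxis [ 0.0017 -0.     -1.    ] q [-0.4717  0.2777  0.7057  1.8174 -0.1995  1.1169  1.7042] F [ 1.5665 -0.8539 -1.8631] M [-0.2179 -0.4693 -0.0153] w 0.0238
shift cm [ 0.1301 -0.028   2.0451] yaw 0.6889436407284393
```

View pics/s24.png

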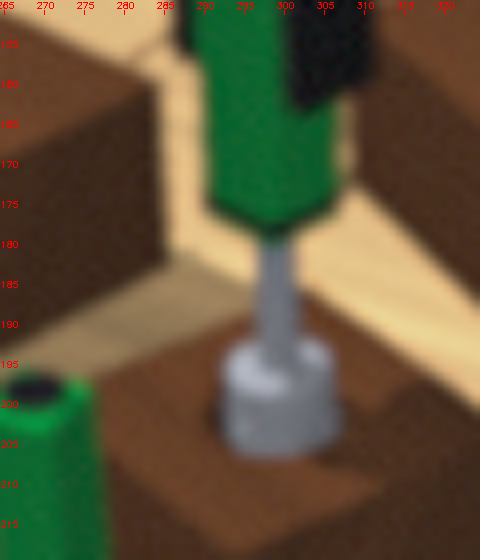

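The socket is entering the pocket (scene 298,205). Lowering fully and releasing.

Emit:
{"op": "send_rows", "data": {"steps": [[[-0.1,0,0.6],0.7,1],[[-0.1,0,1.1],0.7,1],[[-0.1,0,1.6],0.7,1],[[-0.1,0,1.95],0.7,1],[[-0.1,0,1.98],0.7,1],[[-0.1,0,1.98],0.7,-0.2],[[-0.1,0,1.98],0.7,-0.2],[[-0.1,0,1.98],0.7,-0.2]]}}

```text
time_s: 35.3
position: [0.536, -0.118, 0.2901]
eef_rot: [0.091, 0.996, 0.0, 0.0]
wrist_force: [0.8, 0.2, 0.0]
gripper_width: 0.0401
```

```bash
python3 - <<'E'
from h import *
want((.5384,-.1187,.2785),79.6)
S,T=snap(19)
cv2.imwrite("pics/s25.png",crop(S["color"],265,130,60,80,7))
E
```

```text
t 35.3 pos [ 0.536  -0.118   0.2901] y-ang 79.55 zaxis [ 0.0001  0.0002 -1.    ] q [-0.462   0.3059  0.6993  1.8343 -0.2218  1.0805  1.7083] F [0.8076 0.2445 0.0181] M [ 0.0045  0.0579 -0.0646] w 0.0401
shift cm [-0.2451 -0.0297  1.1621] yaw -0.046096710143331165
```

View pics/s25.png

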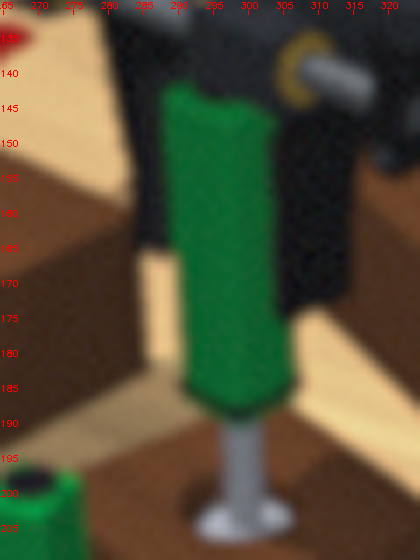

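Driver stands upright in the pocket (shaft 298,195). Regripping centred and 11 mm lower.

Emit:
{"op": "send_rows", "data": {"steps": [[[-0.12,0.04,0.4],0,-0.2],[[-0.12,0.04,0.9],0,-0.2],[[-0.12,0.04,1.15],0,-0.2],[[-0.12,0.04,1.15],0,1],[[-0.12,0.04,1.15],0,1],[[-0.12,0.04,1.15],0,1],[[-0.12,0.04,1.15],0,1],[[-0.12,0.04,1.15],0,1]], "squeeze": 60}}

```text
time_s: 36.2
position: [0.5373, -0.1178, 0.2785]
eef_rot: [0.091, 0.996, 0.0, 0.0]
wrist_force: [-0.7, 0.3, 0.9]
gripper_width: 0.0238
```

```bash
python3 - <<'E'
from h import *
want((.4676,.1152,.352),139.6)
E
```

```text
t 36.2 pos [ 0.5373 -0.1178  0.2785] y-ang 79.56 zaxis [ 0.0002  0.0001 -1.    ] q [-0.4547  0.3243  0.6931  1.8417 -0.2359  1.0587  1.7179] F [-0.6999  0.2979  0.9347] M [-0.0441 -0.0608  0.005 ] w 0.0238
shift cm [11.0791 21.6498 -7.3502] yaw -60.044589081479884
```

Emit:
{"op": "send_rows", "data": {"steps": [[[0,0,-2.5],0,1],[[0,0,-5.5],-2,1],[[1.6,3.2,-7],-10,1],[[4.0,7.8,-7],-18,1],[[6.4,12.5,-7],-26,1],[[8.8,17.2,-7],-34,1],[[10.4,20.4,-6.5],-42,1],[[11.1,21.6,-6],-50,1]]}}

```text
time_s: 37.0
position: [0.4656, 0.1193, 0.3383]
eef_rot: [-0.344, 0.939, 0.001, 0.0]
wrist_force: [-0.2, -0.4, -1.8]
gripper_width: 0.0235
```

Emit:
{"op": "send_rows", "data": {"steps": [[[0,0,0],-6,1],[[0,0,0],-10,1],[[0,0,0.5],-10,1],[[0,0,0.8],-10,1],[[0,0,0.8],-10,1],[[0,0,0.8],-10,1],[[0,0,0.8],-10,1],[[0,0,0.8],-10,1]]}}

```text
time_s: 37.8
position: [0.4673, 0.1147, 0.3305]
eef_rot: [-0.419, 0.908, 0.0, 0.0]
wrist_force: [-0.1, -0.4, -2.1]
gripper_width: 0.0237
```

```bash
python3 - <<'E'
from h import *
want((.4676,.1152,.3305),139.6)
S,T=snap(20)
from workcell import arm
p=arm.sense()["position"]; k=9
a=cv2.resize(S["color"][175:235,412:456],None,fx=k,fy=k,interpolation=cv2.INTER_CUBIC);b=a.copy()
ov_driver(b,S,412,175,k,p[0],p[1],p[2]-.2685,np.radians(49.6))
draw(b,S,np.array([[.4676,.1152,.03],[.4676,.1152,.09]]),412,175,k,False,(0,0,255))
cv2.imwrite("pics/s26.png",np.hstack([a,b]))
E
```

```text
t 37.8 pos [0.4673 0.1147 0.3305] y-ang 139.53 zaxis [ 0.0001  0.0001 -1.    ] q [-0.7742  0.064   0.4583  1.9482 -0.0313  1.136   2.1317] F [-0.1119 -0.3774 -2.1319] M [0.0994 0.0398 0.0251] w 0.0237
shift cm [-0.0537  0.0098  0.0025] yaw -0.06996845267522644
```

View pics/s26.png

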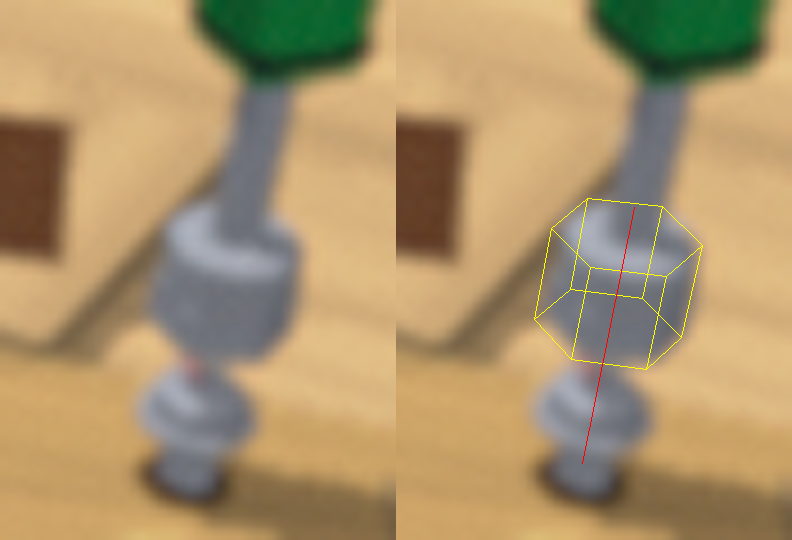

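Clean straight grip now: overlay and image agree, socket above the head (scene 437,207; head 434,220). Descending.

Emit:
{"op": "send_rows", "data": {"steps": [[[-0.04,-0.04,0.4],0,1],[[-0.04,-0.04,0.8],0,1],[[-0.04,-0.04,1.1],0,1],[[-0.04,-0.04,1.25],0,1],[[-0.04,-0.04,1.35],0,1],[[-0.04,-0.04,1.45],0,1],[[-0.04,-0.04,1.55],0,1],[[-0.04,-0.04,1.6],0,1]]}}

```text
time_s: 38.7
position: [0.4681, 0.1147, 0.3146]
eef_rot: [-0.419, 0.908, -0.0, 0.0]
wrist_force: [1.8, -0.2, -0.7]
gripper_width: 0.0236
```

```bash
python3 - <<'E'
from h import *
want(None)
E
```

```text
t 38.7 pos [0.4681 0.1147 0.3146] y-ang 139.55 zaxis [ 0.0008  0.0001 -1.    ] q [-0.7709  0.0847  0.4593  1.965  -0.0419  1.1002  2.1416] F [ 1.7751 -0.1611 -0.653 ] M [-0.1153 -0.4315 -0.0259] w 0.0236
```

Emit:
{"op": "send_rows", "data": {"steps": [[[-0.02,-0.02,0.1],0,1],[[-0.03,-0.03,0.2],0,1],[[-0.03,-0.03,0.3],0,1],[[-0.03,-0.03,0.4],0,1],[[-0.03,-0.03,0.5],0,1],[[-0.03,-0.03,0.6],0,1],[[-0.03,-0.03,0.7],0,1],[[-0.03,-0.03,0.75],0,1]]}}

```text
time_s: 39.5
position: [0.4685, 0.1147, 0.3077]
eef_rot: [-0.419, 0.908, 0.0, 0.0]
wrist_force: [-1.6, -2.4, 10.3]
gripper_width: 0.0236
```

```bash
python3 - <<'E'
from h import *
want(None)
E
```

```text
t 39.5 pos [0.4685 0.1147 0.3077] y-ang 139.55 zaxis [ 0.0005  0.0005 -1.    ] q [-0.769   0.0945  0.4597  1.9714 -0.0477  1.0854  2.1467] F [-1.6288 -2.375  10.2623] M [-0.7096  0.7101  0.0308] w 0.0236
```

Seated, 12 N. Turning clockwise with the push brought to about 15 N.

Emit:
{"op": "send_rows", "data": {"steps": [[[0.03,0,0.05],2,1],[[0.05,0,0.1],5,1],[[0.05,0,0.12],8,1],[[0.05,0,0.12],12,1],[[0.05,0,0.12],16,1],[[0.05,0,0.12],20,1],[[0.05,0,0.12],24,1],[[0.05,0,0.12],28,1]]}}

```text
time_s: 40.3
position: [0.4684, 0.1147, 0.3068]
eef_rot: [-0.186, 0.983, 0.0, 0.001]
wrist_force: [-1.0, -1.4, 11.0]
gripper_width: 0.0235
```

```bash
python3 - <<'E'
from h import *
want(None)
E
```

```text
t 40.3 pos [0.4684 0.1147 0.3068] y-ang 111.4 zaxis [ 0.0014  0.0013 -1.    ] q [-0.7951  0.0951  0.4876  1.9742 -0.0513  1.0822  1.659 ] F [-0.9781 -1.3559 10.9996] M [-0.2554  0.4015  0.1404] w 0.0235
```

Emit:
{"op": "send_rows", "data": {"steps": [[[0,0.01,0.05],4,1],[[0.01,0.02,0.1],8,1],[[0.01,0.02,0.13],12,1],[[0.01,0.02,0.13],16,1],[[0.01,0.02,0.13],20,1],[[0.01,0.02,0.13],24,1],[[0.01,0.02,0.13],28,1],[[0.01,0.02,0.13],32,1]]}}

```text
time_s: 41.1
position: [0.4682, 0.115, 0.3056]
eef_rot: [0.092, 0.996, 0.001, 0.001]
wrist_force: [-1.2, 0.2, 10.3]
gripper_width: 0.0237
```

```bash
python3 - <<'E'
from h import *
want(None)
E
```

```text
t 41.1 pos [0.4682 0.115  0.3056] y-ang 79.41 zaxis [ 0.0016  0.0016 -1.    ] q [-0.826   0.0969  0.5203  1.9771 -0.0558  1.079   1.1045] F [-1.1773  0.1762 10.2918] M [-0.0532  0.3075  0.1219] w 0.0237
```

It looks caught already (z falling past the spring's depth, torque 0.12 Nm). Continuing.

Emit:
{"op": "send_rows", "data": {"steps": [[[0,0.01,0.02],4,1],[[0,0.02,0.04],8,1],[[0,0.02,0.06],12,1],[[0,0.02,0.08],16,1],[[0,0.02,0.1],20,1],[[0,0.02,0.11],24,1],[[0,0.02,0.12],28,1],[[0,0.02,0.13],32,1]]}}

```text
time_s: 41.9
position: [0.4684, 0.1154, 0.3043]
eef_rot: [0.363, 0.932, 0.001, 0.001]
wrist_force: [-0.5, -0.3, 9.7]
gripper_width: 0.0237
```

```bash
python3 - <<'E'
from h import *
want(None)
E
```

```text
t 41.9 pos [0.4684 0.1154 0.3043] y-ang 47.42 zaxis [ 0.0019  0.0019 -1.    ] q [-0.8579  0.0996  0.5545  1.9795 -0.0609  1.0757  0.5508] F [-0.4877 -0.2596  9.6747] M [0.0461 0.0967 0.0861] w 0.0237
```

Emit:
{"op": "send_rows", "data": {"steps": [[[0,0,0.01],3,1],[[0,0,0.02],6,1],[[0,0,0.03],9,1],[[0,0,0.04],12,1],[[0,0,0.05],15,1],[[0,0,0.06],18,1],[[0,0,0.06],18,1],[[0,0,0.06],18,1]]}}

```text
time_s: 42.7
position: [0.4684, 0.1155, 0.3037]
eef_rot: [0.503, 0.864, 0.001, 0.0]
wrist_force: [-0.2, 0.7, 8.9]
gripper_width: 0.0237
```

```bash
python3 - <<'E'
from h import *
want(None)
E
```

```text
t 42.7 pos [0.4684 0.1155 0.3037] y-ang 29.58 zaxis [ 0.0023  0.0021 -1.    ] q [-0.8764  0.101   0.5744  1.9808 -0.0638  1.0739  0.2421] F [-0.1669  0.744   8.8651] M [ 0.2302 -0.0052  0.0086] w 0.0237
```

Emit:
{"op": "send_rows", "data": {"steps": [[[0,0,0.01],2,1],[[0,0,0.02],4,1],[[0,0,0.02],6,1],[[0,0,0.03],8,1],[[0,0,0.03],10,1],[[0,0,0.04],12,1],[[0,0,0.04],12,1],[[0,0,0.04],12,1]]}}

```text
time_s: 43.5
position: [0.4685, 0.1155, 0.3034]
eef_rot: [0.591, 0.807, 0.002, 0.0]
wrist_force: [0.6, 1.0, 9.4]
gripper_width: 0.0238
```

Emit:
{"op": "send_rows", "data": {"steps": [[[0,0,-0.02],0,1],[[0,0,-0.04],0,1],[[0,0,-0.06],0,1],[[0,0,-0.08],0,1],[[0,0,-0.08],0,1],[[0,0,-0.08],0,1],[[0,0,-0.08],0,1],[[0,0,-0.08],0,1]]}}

```text
time_s: 44.3
position: [0.4684, 0.1155, 0.3036]
eef_rot: [0.591, 0.807, 0.001, 0.0]
wrist_force: [4.9, 3.1, 4.3]
gripper_width: 0.0237
```

```bash
python3 - <<'E'
from h import *
want(None)
E
```

```text
t 44.3 pos [0.4684 0.1155 0.3036] y-ang 17.58 zaxis [ 0.0025  0.0017 -1.    ] q [-0.8892  0.1015  0.588   1.9816 -0.065   1.0734  0.0342] F [4.9281 3.0848 4.2974] M [ 1.0176 -1.3062  0.0246] w 0.0237
```

Holding at low push (6 N, z unchanged). I'll lift straight off and check the screw's height in the picture.

Emit:
{"op": "send_rows", "data": {"steps": [[[0.02,0.06,-0.05],0,1],[[0.02,0.06,-0.2],0,1],[[0.02,0.06,-0.5],0,1],[[0.02,0.06,-0.9],0,1],[[0.02,0.06,-1.4],0,1],[[0.02,0.06,-2],0,1],[[0.02,0.06,-2.6],0,1],[[0.02,0.06,-3],0,1]]}}

```text
time_s: 45.1
position: [0.4683, 0.1151, 0.3335]
eef_rot: [0.591, 0.807, 0.0, -0.0]
wrist_force: [0.4, -0.4, -1.2]
gripper_width: 0.024
```

```bash
python3 - <<'E'
from h import *
S,T=snap(21)
want(None)
S0=load("scene0.npz"); k=9
outs=[]
for c,hs in ((S0,(.0,.007)),(S,(.006,.0085))):
    b=cv2.resize(c["color"][195:240,412:456],None,fx=k,fy=k,interpolation=cv2.INTER_CUBIC)
    for d,col in zip(hs,((0,255,255),(0,255,0))): draw(b,c,circ(.468,.1155,.042-d,.0115),412,195,k,True,col)
    outs.append(b)
cv2.imwrite("pics/s27.png",np.hstack(outs))
E
```

```text
t 45.2 pos [0.4685 0.1152 0.3336] y-ang 17.55 zaxis [ 0.0007  0.0006 -1.    ] q [-0.8973  0.0625  0.5877  1.9473 -0.0385  1.1417  0.0118] F [-0.8229 -0.2581 -1.1794] M [-0.051   0.0107  0.0468] w 0.0237
```

View pics/s27.png

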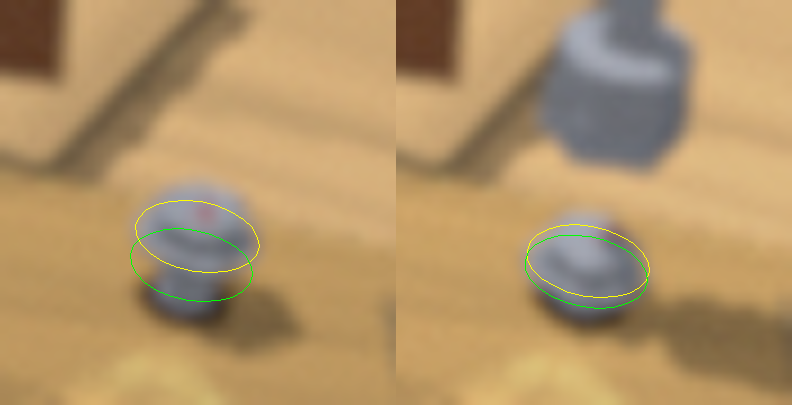

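The screw stays down by itself. I'll measure how far from the picture.

```bash
python3 - <<'E'
from h import *
a=load("scene0.npz"); b=load("scene21.npz")
def mask(c):
    im=c["color"][200:240,415:455].astype(np.float32); im=cv2.resize(im,None,fx=8,fy=8,interpolation=cv2.INTER_CUBIC)
    return im[...,2]-im[...,0]   # wood: r-b large ; steel: small
A,B=mask(a),mask(b)
for n,m in (("before",A),("after",B)):
    s=m<25
    rows=[]
    for y in range(60,230,8):
        x=np.where(s[y,60:230])[0]
        if len(x): rows.append((y/8+200-.44,(x[0]+60)/8+415-.44,(x[-1]+60)/8+415-.44))
    print(n); print(np.round(rows,1))
for d in (0,.006,.007,.008,.0085): 
    P=proj(a,circ(.468,.1155,.042-d,.0115,72)); print(d,P.min(0),P.max(0),"row of leftmost",P[P[:,0].argmin(),1],"rightmost",P[P[:,0].argmax(),1])
E
```

```text
before
[[216.1 430.1 436.9]
 [217.1 428.9 438.1]
 [218.1 427.9 438.4]
 [219.1 427.2 438.8]
 [220.1 427.1 439.2]
 [221.1 427.3 439.6]
 [222.1 427.9 439.6]
 [223.1 429.1 439.1]
 [224.1 429.6 437.8]
 [225.1 429.3 436.6]
 [226.1 428.6 435.9]
 [227.1 428.2 435.9]
 [228.1 428.6 436.1]]
after
[[207.1 427.3 443.2]
 [208.1 427.4 443.2]
 [209.1 428.3 442.9]
 [210.1 429.7 442.3]
 [211.1 430.6 441.4]
 [212.1 431.8 440.4]
 [213.1 438.4 438.8]
 [219.1 429.9 434.6]
 [220.1 429.1 435.3]
 [221.1 427.9 436.8]
 [222.1 426.9 437.8]
 [223.1 426.3 438.2]
 [224.1 426.4 438.6]
 [225.1 426.8 438.7]
 [226.1 427.2 438.8]
 [227.1 427.8 438.3]
 [228.1 428.4 437.6]]
0 [426.5655 216.7607] [440.2878 224.8234] row of leftmost 219.90593043229407 rightmost 221.5692424373832
0.006 [426.0359 219.4907] [439.6847 227.5897] row of leftmost 222.64968057241495 rightmost 224.321897343345
0.007 [425.9481 219.943 ] [439.5848 228.048 ] row of leftmost 223.10426277844365 rightmost 224.77793764688943
0.008 [425.8606 220.3946] [439.485  228.5055] row of leftmost 223.5580760838373 rightmost 225.2332016964411
0.0085 [425.8168 220.6201] [439.4352 228.734 ] row of leftmost 223.78469500817246 rightmost 225.4605432450699
```

Flange moved down about 3.5–4 px at 0.455 px/mm, so the screw is roughly 7.5–8 mm in and holding without the tool. Now checking tip position for the return to the stand.

```bash
python3 - <<'E'
from h import *
want((.538,-.1185,.3336),17.6)
S=load("scene21.npz"); k=9
b=cv2.resize(S["color"][175:235,412:456],None,fx=k,fy=k,interpolation=cv2.INTER_CUBIC)
ov_driver(b,S,412,175,k,.4685,.1152,.3336-.2685,np.radians(17.55-90))
cv2.imwrite("pics/s28.png",b)
E
```

```text
t 45.2 pos [0.4685 0.1152 0.3336] y-ang 17.55 zaxis [ 0.0007  0.0006 -1.    ] q [-0.8973  0.0625  0.5877  1.9473 -0.0385  1.1417  0.0118] F [-0.8229 -0.2581 -1.1794] M [-0.051   0.0107  0.0468] w 0.0237
shift cm [-24.3746  -0.4158  -0.0127] yaw -0.04942731126280364
```

View pics/s28.png

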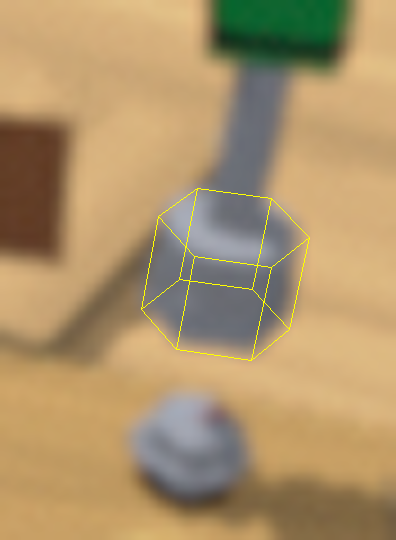

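Emit:
{"op": "send_rows", "data": {"steps": [[[-2,0,-0.5],0,1],[[-6,-0.1,-0.5],0,1],[[-10.5,-0.2,-0.5],0,1],[[-15,-0.3,-0.5],0,1],[[-19.5,-0.4,-0.5],0,1],[[-22.8,-0.4,-0.5],0,1],[[-24.1,-0.4,-0.5],0,1],[[-24.4,-0.4,-0.5],0,1]]}}

```text
time_s: 46.0
position: [0.538, -0.1206, 0.3377]
eef_rot: [0.592, 0.806, -0.001, 0.0]
wrist_force: [0.4, 0.0, -2.1]
gripper_width: 0.0236
```

Emit:
{"op": "send_rows", "data": {"steps": [[[0,0,0],0,1],[[0,0,0.5],0,1],[[0,0,1.5],0,1],[[0,0,2.3],0,1],[[0,0,2.8],0,1],[[0,0,3.2],0,1],[[0,0,3.5],0,1],[[0,0,3.8],0,1]]}}

```text
time_s: 46.8
position: [0.5382, -0.1187, 0.2998]
eef_rot: [0.591, 0.807, 0.0, 0.0]
wrist_force: [0.7, 0.0, -2.0]
gripper_width: 0.0238
```

```bash
python3 - <<'E'
from h import *
want((.538,-.1185,.2787),17.6)
S,T=snap(22)
cv2.imwrite("pics/s29.png",crop(S["color"],265,150,60,70,8))
E
```

```text
t 46.8 pos [ 0.5382 -0.1187  0.2998] y-ang 17.55 zaxis [ 0.0002  0.0001 -1.    ] q [-0.5139  0.3118  0.7656  1.8216 -0.2405  1.1034  0.6434] F [ 0.695   0.0245 -1.9716] M [-0.062  -0.0084  0.0199] w 0.0238
shift cm [ 0.0241 -0.011   2.1082] yaw -0.04974773890381812
```

View pics/s29.png

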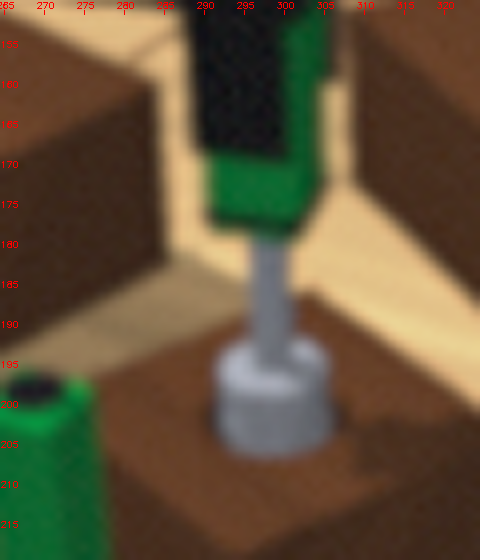

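Entering freely (socket in the pocket at 298,203, no side force). Lowering to the floor.

Emit:
{"op": "send_rows", "data": {"steps": [[[0,0,0.6],0,1],[[0,0,1.1],0,1],[[0,0,1.5],0,1],[[0,0,1.8],0,1],[[0,0,1.95],0,1],[[0,0,2.05],0,1],[[0,0,2.1],0,1],[[0,0,2.1],0,1]]}}

```text
time_s: 47.7
position: [0.5381, -0.1187, 0.2789]
eef_rot: [0.591, 0.807, 0.0, -0.0]
wrist_force: [0.4, -0.3, -1.9]
gripper_width: 0.0237
```

```bash
python3 - <<'E'
from h import *
want(None)
E
```

```text
t 47.7 pos [ 0.5381 -0.1187  0.2789] y-ang 17.55 zaxis [ 0.      0.0001 -1.    ] q [-0.5009  0.3397  0.7542  1.8408 -0.2641  1.0638  0.6609] F [ 0.4382 -0.26   -1.9228] M [ 0.0547 -0.0962  0.0102] w 0.0237
```

Emit:
{"op": "send_rows", "data": {"steps": [[[0,0,0.05],0,1],[[0,0,0.05],0,-0.3],[[0,0,0.05],0,-0.3],[[0,0,0.05],0,-0.3],[[0,0,0.05],0,-0.3],[[0,0,-1],0,-0.3],[[0,0,-3],0,-0.3],[[0,0,-6],0,-0.3]]}}

```text
time_s: 48.5
position: [0.5377, -0.1186, 0.3393]
eef_rot: [0.591, 0.807, -0.001, -0.001]
wrist_force: [0.2, -0.1, 0.5]
gripper_width: 0.0559
```

Emit:
{"op": "send_rows", "data": {"steps": [[[0,0,-4],0,-0.3],[[0,0,-8],0,-0.3],[[0,0,-9],0,-0.3],[[2,0,-9],0,-0.3],[[6,0,-9],0,-0.3],[[10,0,-9],0,-0.3],[[12,0,-9],0,-0.3],[[12,0,-9],0,-0.3]]}}

```text
time_s: 49.3
position: [0.5012, -0.0013, 0.4291]
eef_rot: [0.589, 0.808, 0.0, -0.0]
wrist_force: [0.8, -0.5, -0.8]
gripper_width: 0.0571
```

```bash
python3 - <<'E'
from h import *
want(None)
S,T=snap(23)
cv2.imwrite("pics/s30.png",cv2.resize(S["color"],(800,500)))
cv2.imwrite("pics/s31.png",np.hstack([crop(S["color"],270,130,50,80,7),crop(S["color"],412,195,50,80,7)]))
E
```

```text
t 49.3 pos [ 0.5012 -0.0013  0.4291] y-ang 17.83 zaxis [-0.0002  0.0014 -1.    ] q [-0.7711  0.0235  0.7039  1.7757 -0.017   1.3481  0.2477] F [ 0.7705 -0.5071 -0.7794] M [-0.1059 -0.0403  0.0206] w 0.0571
```

View pics/s30.png

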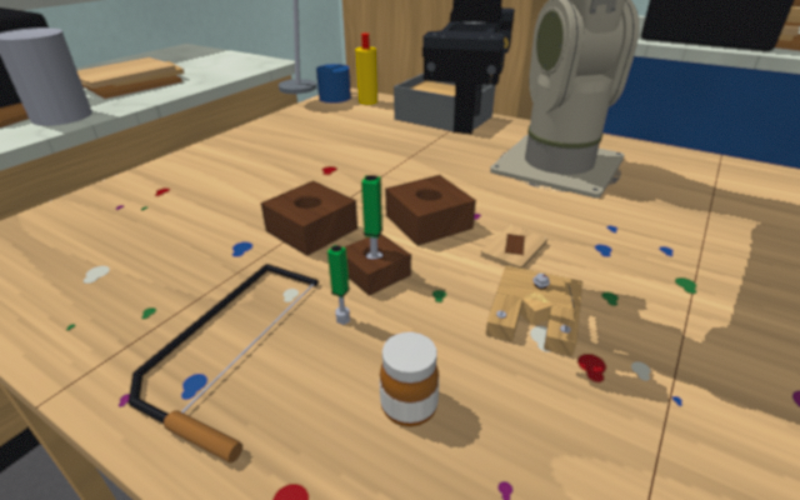

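View pics/s31.png

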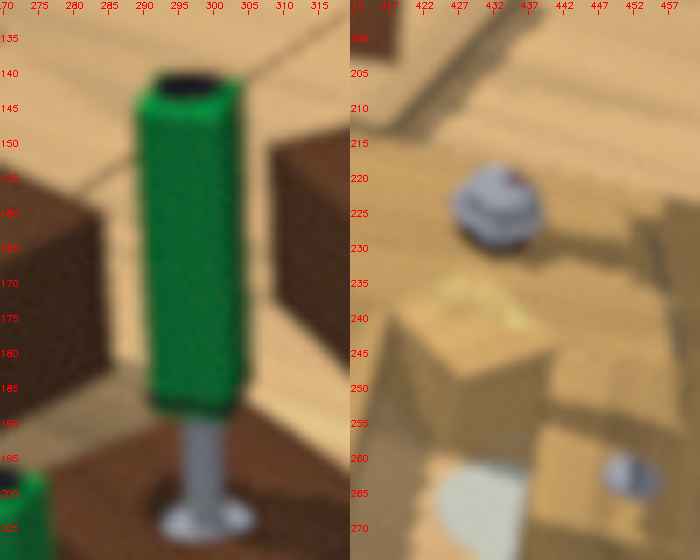

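The driver stands upright in its stand (shaft 298,195), the screw still sits low (433,223), and jar, fretsaw, offcut and look-alike appear unmoved. Handing in.

```bash
python3 -c "
from workcell import arm
print(arm.finish_job())"
```

```text
the job is handed in; nothing more can be done
None
```

I drove the screw in with the green nut driver, put the driver back upright in its 80 mm stand, and handed the job in at about 49 s. `finish_job` gave no verdict.

**What happened:** It took two tries.
- **First try:** The thread caught, but it let go during an extra 20° turn and the screw sprang back up, probably because I turned past the full depth. The tool had also tilted in the grip.
- **Second try:** I put the driver back in the stand, gripped it straighter and lower, and seated it again. I turned it about 122° under 10–13 N of push, took the push off without turning back, and lifted the tool straight off.

**Last checks:**
- **Screw depth:** The screw stayed down with the tool off. From the picture it is about 7.5–8 mm in. The tool height put it lower, at 5.5–6.6 mm, and the angle turned put it at or over the 8.5 mm limit. I trusted the picture, which clears 6 mm.
- **Driver and other things:** The driver stands upright and the gripper touches nothing. By eye, the jar, fretsaw, offcut and look-alike driver have not moved.

**Over target:** On the first try the push briefly reached about 23.5 N at the hard wood. That is above the 22 N guide but under the 35 N damage limit, and I eased off at once.

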